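Hang the screw driver on the spring-balanced arm

ROBOT

A 6-joint arm with a two-finger parallel gripper is mounted at the origin on the work surface. World frame = base frame: x ahead of the robot, y to its left, z up, the work surface at z = 0. Lengths are in m, angles in rad, forces in N, time in s.
With the tool pointing down it reaches from about 0.3 to 0.775 m from the base axis. Payload 14.6 kg.
Tool frame: the origin (TCP) lies on the centre line of the jaws, within the pads' length; the fingertips stand 8 mm ahead of it and the grasp point (between the pads) lies 11 mm behind it; z points along the fingers, x is the direction in which the jaws open and shut, and the axes are right-handed (so a half turn about z gives the same grasp; the last joint's range is limited). The gripper opens to 94 mm and grips with 3 to 60 N. Pads are 16 mm wide; open, the fingers measure 119 mm over their backs; the gripper's body (75 mm by 177 mm) begins 78 mm behind the grasp point.
Start: joints at [-0.067, 0.3, 1.521, -0, 1.321, -0.067], TCP at [0.55, -0, 0.213] pointing down, gripper open.
Joint ranges: [-3.03, 3.03], [-0.79, 2.21], [0.23, 2.52], [-1.04, 4.18], [0, 3.07], [-2.55, 2.55]. Speed limits (rad/s): [2.22, 2.22, 2.57, 3.14, 3.14, 3.14].

INTERFACE

Orientations are given as a unit quaternion [x, y, z, w].
In Python, from plant import arm gives the robot as it stands.
- The arm moves only by the tool send_rows, never from a script. Its argument "increments" is a list of rows, each a list of 2 entries, a list of its own where there are three numbers: the shift along the world's x, y, z in m, then the turn, a rotation vector about the world's x, y, z in degrees. In form: [[[dx, dy, dz], [wx, wy, wz]], ...]. A call has 1 to 5 rows; each row is the pose to reach, as a shift and turn from the pose measured when the call began; what a row does not reach only later rows make up. A row lasts 1/10 s, in which the tool goes at most 50 mm and 8.59 degrees, less where a joint would pass 70% of its speed; a pose out of reach is approached as far as the arm can. A call with a gripper value outside its range is refused whole. "hand" is the opening, from 0 (shut) to 1 (fully open), set as the call begins (left out, the last holds). The fingers move at their own pace and stop on an object; "squeeze" is the grip in N (left out, the last holds). Time passes only in rows, so rows that repeat a pose let the fingers close. It gives the time, the measured TCP pose, the force and the opening at its end, in the units of the state.
- arm.read_state(): the state, without advancing time (a new reading comes with each control period).
- arm.camera(name): name is "scene" or "side" or "wrist"; returns a dict with "pixels" (480x640x3 uint8, red, green, blue), "fx", "fy", "cx", "cy" (pixels), "k1" (the pictures are not rectified: a ray, as slopes to the right and down, at radius r is drawn at 1 + k1 r^2 times it, then the intrinsics apply), "eye" and "rotation" of the camera in the world. Camera axes: x right, y down, z forward; pixel columns grow to the right and rows downward; lengths in m; the calibration is good to about 2 mm. A picture is of the moment at which its call begins. There is no depth.
- arm.sign_off(): hands the job in, once; it reports no verdict.
The state is a dict: "clock": time; "q": joint angles; "qvel": joint speeds; "tau": joint torques, N m; "eef_pos": TCP position; "ee_rot": TCP orientation; "ft_force": force on the tool from outside, world axes, zero at the start; "torque": the same for the moment, N m; "finger_gap": opening from 0.0 (shut) to 1.0 (fully open).
Only numpy, scipy, OpenCV 4.12 (cv2) and the standard library are available. Lean on these libraries where they do the work, as an engineer would, in place of code of your own. Each camera call takes 0.05 s, during which the arm holds its last target.

TASK

Hang the cordless driver on the bench's spring-balanced arm: take the arm by its hand grip, pull it down and swing it so that the snap hook takes the driver's wire bail past the gate while the driver still stands in its wooden block. Then ease the arm up until the balancer alone carries the driver clear of the block, and only then let go, so that the arm neither springs up nor drops when released. Be gentle: do not lean the hook on the driver or drag it about, never let the sprung arm fly, and leave the foil roll, the mallet and the screw tray alone.

Things in the scene. Friction and masses are not known exactly. Their poses are not given: they have to be found in the camera images.
- stand_arm: Foot of the balancer arm, fixed to the bench: steel plate 150 x 130 x 14 mm. Origin under the pillar's axis, on the bench; z up. The pillar (32 mm thick, 430 mm tall, grey spring drum on top to 470 mm) swivels on it; a carriage (50 x 46 x 70 mm) rides up and down the pillar and carries a level steel bar that ends in the hand grip. At swing 0 the bar points along this body's -x axis
- swing (a joint): Swivel of pillar, carriage and bar about the vertical pillar axis, rad, -0.5 to 1.2; grows anticlockwise seen from above, turns freely with a little drag. At value q the bar points along (-cos q, -sin q) in the foot's axes
- lift (a joint): How far the carriage is pulled down from its top stop, m, 0 to 0.13. A spring pulls it up: net of the arm's own weight about 4 N at the top stop, growing steadily to about 18 N at 0.11 m; hardly any friction or damping, so it holds still only at the top stop or where the hung load balances the spring
- grip (a point): Centre of the black hand grip: a level round bar 22 mm thick and 62 mm long lying along the bar's direction, 228 mm from the pillar axis, 335 mm above the bench at lift 0. Its x axis points back along the bar to the pillar, z up. Free space all round and above
- jib: The steel bar with hand grip and snap hook, moved by swing and lift; origin on the pillar axis at the bar's height, x from the hook to the pillar, z up. The hook's mouth, closed by the gate, faces +y (the way it travels when swing DEcreases), between 9.5 and 34 mm above point hook; a steel block closes the hook above that
- hook (a point): Centre of the snap hook's bowl, 165 mm from the pillar axis, 54 mm below the grip's centre line; axes as jib. 7 mm round steel bent in the y-z plane: shank at y = -14 mm, bowl of 14 mm centre-line radius with its underside at z = -17.5 mm, nose at y = +15.5 mm ending at z = +9.5 mm. A bail resting in the bowl has its wire centre at about y = 0, z = -8 mm
- gate (a joint): Sprung gate across the hook's mouth, rad: 0 shut, up to 0.68 pushed in towards the shank. A 4.4 mm bar hanging from a pivot at y = +10.5, z = +36 mm of the hook and reaching down inside the nose. A wire pressed in through the mouth opens it with 1 to 3 N; it springs shut once the wire lies down in the bowl
- driver: Loose cordless in-line screw driver standing nose down in the wooden block: nose 30 mm thick, body 42 mm thick, flat cap at 134 mm; origin at the centre of the nose's lower shoulder, z up along its axis; a 6 mm bit stands out 10 mm below. Under 1 kg; how heavy depends on its battery and is not known beforehand. It can rock a few degrees in the block
- bail (a point): Middle of the top bar of the driver's stiff wire bail (5 mm wire, an arch over the cap): 172 mm above the driver's origin, 38 mm (wire centre) above its flat cap. The arch lies in the driver's x-z plane, 38 mm wide; its level top bar is 25 mm long, along the driver's x. The way through the arch is along the driver's y
- bit (a point): Tip of the driver's bit, 10 mm below the driver's origin
- block: Wooden block fixed to the bench, 88 x 88 x 44 mm, with a round 31 mm socket 28 mm deep for the driver's nose (shoulder rests at 16 mm) and a bit hole below; origin under its centre. The driver is clear of it when the bit tip is above 44 mm
- foil_roll: Bystander: standing roll of brass-coloured foil, 52 mm thick, 60 mm tall with a cardboard core to 78 mm; origin under its centre
- mallet: Bystander: lying mallet with a white 52 x 85 mm head and a dark wooden handle, 226 mm long overall along its x; origin on the bench under the handle's middle
- screw_tray: Bystander: dark steel tray 110 x 150 x 28 mm of small screws; origin under its centre
Mind the look-alikes: they are no part of the job. What is meant by the block is not yellow, and is the smaller of those in its own colour.

How it is judged:
On the way, in this order (a step that is already met when the one before it is completed fails the run):
1. the arm is pulled down to the standing driver's height (value of joint lift above 0.085 m and contact force between the fingers and jib above 1 N), for 0.1 s.
2. the bail has gone past the gate into the hook while the driver still stands in its block (y of bail in the frame of hook between -0.012 and 0.008 m and z of bail in the frame of hook between -0.014 and 0.032 m and x of bail in the frame of hook between -0.02 and 0.02 m and z of bit in the frame of block below 0.02 m), for 0.1 s.
At the end, for the whole second after the job is handed in: The driver hangs by its bail in the hook's bowl (wire within 8 mm of its middle, lying in it), gate shut (under 0.1 rad), bit tip over 44 mm above the bench, driver off the block, nothing moving (lift under 0.03 m/s, driver under 0.06 m/s) (y of bail in the frame of hook between -0.008 and 0.008 m and z of bail in the frame of hook between -0.014 and -0.003 m and x of bail in the frame of hook between -0.02 and 0.02 m and value of joint gate below 0.1 rad and height (world z) of bit above 0.044 m and contact force between driver and block below 0.1 N and velocity of joint lift between -0.03 and 0.03 m/s and linear speed of driver below 0.06 m/s); the robot touches nothing.
It fails at once if the arm runs free: the carriage moves faster than 0.05 m/s up or down while the fingers do not hold it (contact force between the fingers and jib below 0.5 N and (velocity of joint lift above 0.05 m/s or velocity of joint lift below -0.05 m/s)).
It fails at once if the hook presses or pulls on the driver with more than 18 N (contact force between jib and driver above 18 N).
It fails at once if the foil roll is moved by more than 15 mm (distance of foil_roll from where it was at the start of the episode above 0.015 m).
It fails at once if the mallet is moved by more than 15 mm (distance of mallet from where it was at the start of the episode above 0.015 m).
It fails at once if the screw tray is moved by more than 15 mm (distance of screw_tray from where it was at the start of the episode above 0.015 m).
It also fails if it takes over 72 s, if anything falls off the work surface, if the arm or the gripper's body presses on something with over 40 N, if the wrist force passes 120 N, or if a joint passes its speed limit or range.

## Working session

There is one attempt and no reset: what is moved stays moved. The work goes in short steps, Python scripts to look and compute and a tool call to move; the robot and the scene stay as the last step left them, time stands still between calls to the robot, and variables do not carry over. Pictures are saved under pics/ and viewed, and the job is handed in when it is done.

Besides the shell and the picture viewer there is one more tool, called after ">>>" in YAML: its name, and indented under it one key for each argument. send_rows: Moves the arm, as the interface text tells. Its arguments: {"type":"object","properties":{"increments":{"type":"array","items":{"type":"array"}},"hand":{"type":"number"},"squeeze":{"type":"number"}},"required":["increments"]}

```bash
ls; mkdir -p pics; python3 - <<'E'
from plant import arm
import cv2
print(arm.read_state())
for n in ["scene","side","wrist"]:
    c=arm.camera(n)
    print(n,{k:(v.tolist() if hasattr(v,'tolist') else v) for k,v in c.items() if k!="pixels"})
    cv2.imwrite(f"pics/{n}0.png",c["pixels"][:,:,::-1])
E
```

```text
pics
{'clock': 0.0, 'q': array([-6.66135568e-02,  3.00440549e-01,  1.52155456e+00, -4.23949081e-06,
        1.32068849e+00, -6.65819038e-02]), 'qvel': array([ 0.00044063, -0.00079677, -0.0001694 , -0.00017989,  0.00143998,
       -0.00029497]), 'tau': array([-1.53750298e-03, -5.31805658e+01, -3.52735734e+01,  7.07558286e-02,
        2.43994006e-02, -4.79655944e-05]), 'eef_pos': array([5.49760225e-01, 4.52509731e-06, 2.12914300e-01]), 'ee_rot': array([ 9.99999851e-01, -1.53007516e-05, -5.44396803e-04, -3.42512207e-05]), 'ft_force': array([ 0.31886588,  0.3295431 , -0.88006846]), 'torque': array([-0.0423556 , -0.04335415,  0.05574177]), 'finger_gap': 0.9975627917450504}
scene {'fx': 459.42360454500374, 'fy': 459.42360454500374, 'cx': 318.5488149025114, 'cy': 235.76846276374872, 'k1': -0.11355116107699455, 'eye': [1.0445592720164087, 0.2165535489337377, 1.2733865945188365], 'rotation': [0.5499406194681027, 0.805584943148027, -0.18386600706064712, -0.12162033497653142]}
side {'fx': 525.4660475528757, 'fy': 525.4660475528757, 'cx': 326.15361819231646, 'cy': 233.64943361719344, 'k1': -0.036454213189818334, 'eye': [0.1848387470175988, -0.757216206529001, 0.8650345706490904], 'rotation': [0.8670859753115597, -0.20366396839372386, 0.10057432580740779, -0.44335956557235456]}
wrist {'fx': 337.430641512784, 'fy': 337.430641512784, 'cx': 316.23202883572293, 'cy': 243.46827453150394, 'k1': -0.028758236421526272, 'eye': [0.5500714280223221, 0.08114652073564722, 0.38393142694270016], 'rotation': [0.9899283017412545, -0.00027196813370356334, -0.000832471457836102, 0.141566911516364]}
```

View pics/scene0.png

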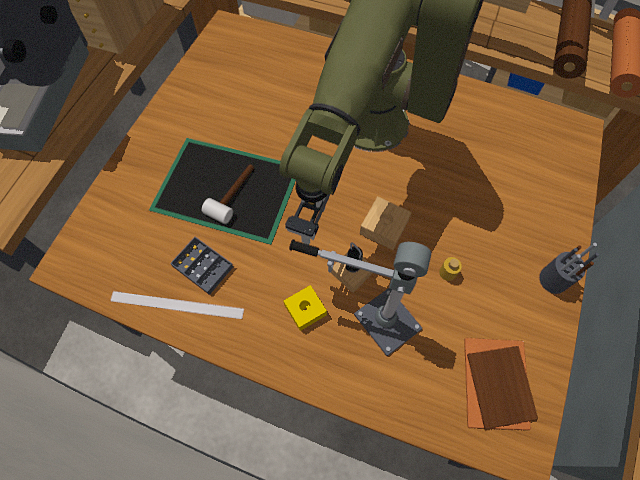

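View pics/side0.png

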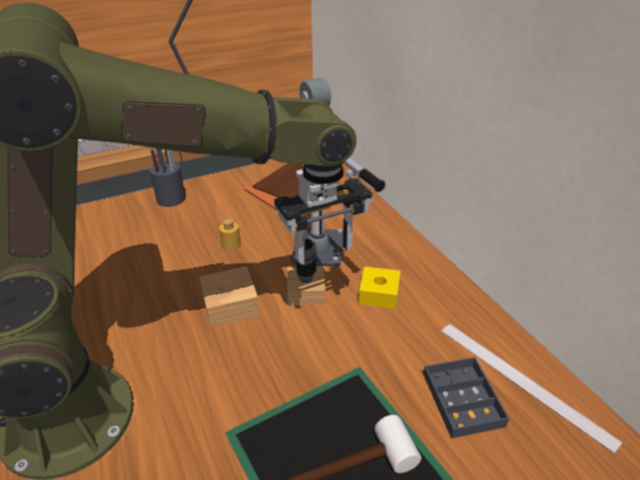

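View pics/wrist0.png

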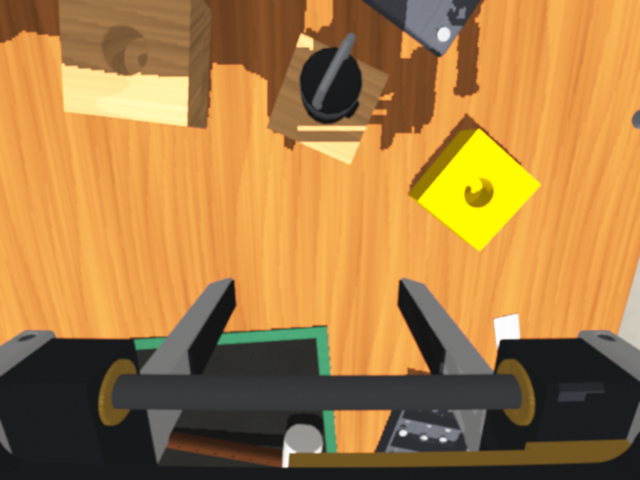

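```bash
cat > h.py <<'E'
import numpy as np, cv2, pickle
from scipy.spatial.transform import Rotation as R
def grab(n,tag):
    from plant import arm
    c=arm.camera(n); cv2.imwrite(f"pics/{tag}.png",c["pixels"][:,:,::-1]); pickle.dump(c,open(f"pics/{tag}.pkl","wb")); return c
def load(tag): return pickle.load(open(f"pics/{tag}.pkl","rb"))
def RM(c):
    r=np.asarray(c["rotation"]); return r if r.shape==(3,3) else R.from_quat(r).as_matrix()
def proj(c,P):
    P=np.atleast_2d(P); p=(P-np.asarray(c["eye"]))@RM(c); s=p[:,:2]/p[:,2:]
    r2=(s**2).sum(1,keepdims=True); s=s*(1+c["k1"]*r2)
    return s*[c["fx"],c["fy"]]+[c["cx"],c["cy"]]
def ray(c,uv):
    d=(np.asarray(uv,float)-[c["cx"],c["cy"]])/[c["fx"],c["fy"]]; s=d.copy()
    for _ in range(20): s=d/(1+c["k1"]*(s@s))
    v=RM(c)@np.array([s[0],s[1],1]); return np.asarray(c["eye"],float),v/np.linalg.norm(v)
def atz(c,uv,z):
    o,v=ray(c,uv); return o+v*(z-o[2])/v[2]
def tri(*cu):
    A=np.zeros((3,3));b=np.zeros(3);L=[ray(c,u) for c,u in cu]
    for o,v in L:
        M=np.eye(3)-np.outer(v,v);A+=M;b+=M@o
    p=np.linalg.solve(A,b); return p,[np.linalg.norm((np.eye(3)-np.outer(v,v))@(p-o))*1000 for o,v in L]
def crop(tag,x0,y0,x1,y1,out,s=4,pts=None):
    im=cv2.imread(f"pics/{tag}.png")
    im=cv2.resize(im[y0:y1,x0:x1],None,fx=s,fy=s,interpolation=cv2.INTER_CUBIC)
    if pts is not None:
        for u,v in pts: cv2.circle(im,(int((u-x0+.5)*s),int((v-y0+.5)*s)),3,(0,0,255),-1)
    cv2.imwrite(f"pics/{out}.png",im)
E
python3 - <<'E'
from h import *
for n in ["scene","side","wrist"]: grab(n,n+"1")
crop("scene1",280,190,470,340,"c1",4)
crop("side1",190,70,410,330,"c2",3)
crop("wrist1",240,0,460,170,"c3",3)
E
```

```text
(no output)
```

View pics/c1.png

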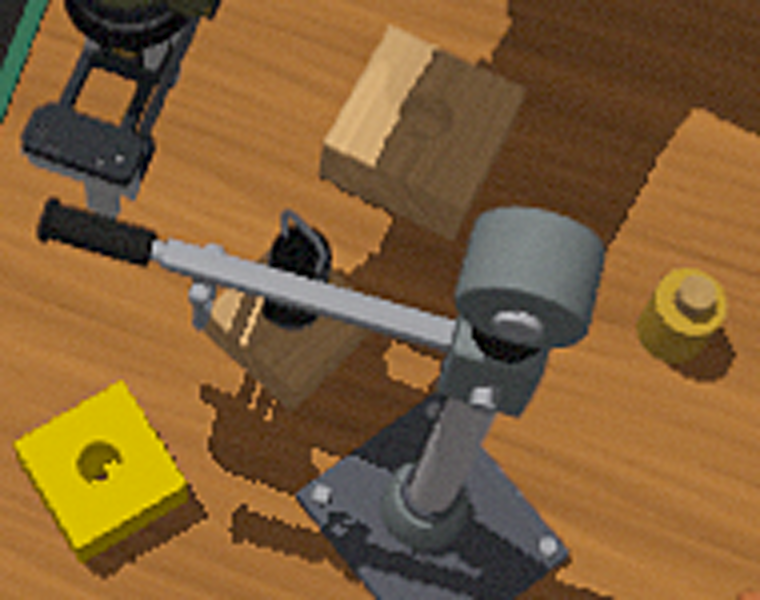

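View pics/c2.png

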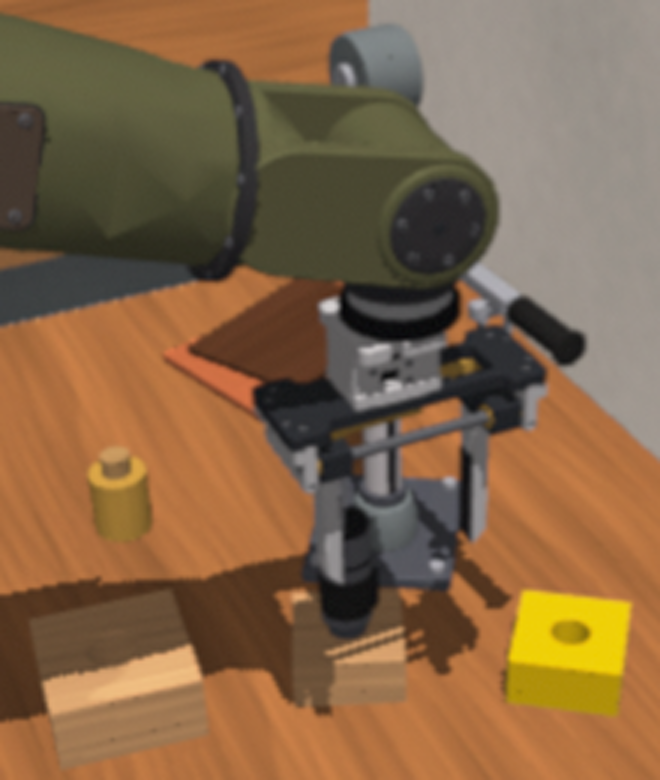

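View pics/c3.png

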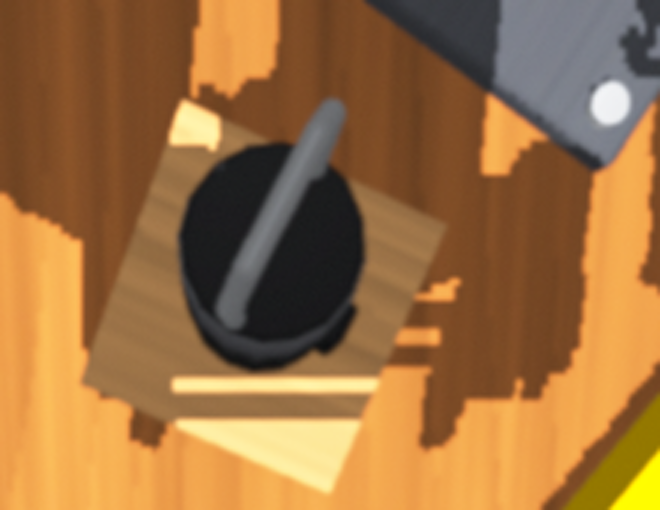

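```bash
python3 - <<'E'
from h import *
np.set_printoptions(precision=4,suppress=True)
s,d,w=load("scene1"),load("side1"),load("wrist1")
S=lambda x,y:(280+x/4-.5,190+y/4-.5); D=lambda x,y:(190+x/3-.5,70+y/3-.5); W=lambda x,y:(240+x/3-.5,y/3-.5)
for z in(.335,):
    print("grip ends at .335", atz(s,S(45,222),z),atz(s,S(153,246),z))
print("grip tri mid",tri((s,S(100,233)),(d,D(546,330))))
print("grip free end",tri((s,S(45,222)),(d,D(570,347))))
print("bail mid @.188",atz(w,W(281,205),.188),"tops",atz(w,W(332,108),.186),atz(w,W(232,310),.186))
print("bail scene @.188",atz(s,S(285,213),.188),atz(s,S(300,228),.188))
for n,p in dict(b1=(432,408),b2=(322,494),b3=(548,546),collar=(425,510)).items(): print(n,atz(s,S(*p),.016))
print("block corners w", [atz(w,W(*p),.044)[:2] for p in [(183,98),(447,222),(330,493),(83,383)]])
print("drum top scene",atz(s,S(540,225),.47), "drum bottom",atz(s,S(520,335),.42))
E
```

```text
grip ends at .335 [ 0.6747 -0.002   0.335 ] [0.6663 0.0598 0.335 ]
grip tri mid (array([0.6696, 0.0285, 0.3334]), [np.float64(0.7238031370809171), np.float64(0.7238031370808534)])
grip free end (array([ 0.673 , -0.0013,  0.3343]), [np.float64(1.607790484015887), np.float64(1.6077904840157742)])
bail mid @.188 [0.5589 0.1207 0.188 ] tops [0.5677 0.1367 0.186 ] [0.5502 0.1035 0.186 ]
bail scene @.188 [0.5542 0.1065 0.188 ] [0.5607 0.1192 0.188 ]
b1 [0.5833 0.2399 0.016 ]
b2 [0.6719 0.1871 0.016 ]
b3 [0.6506 0.3473 0.016 ]
collar [0.6568 0.2586 0.016 ]
block corners w [array([0.5357, 0.1792]), array([0.6164, 0.1451]), array([0.5825, 0.0634]), array([0.5027, 0.0979])]
drum top scene [0.6431 0.2518 0.47  ] drum bottom [0.6794 0.2616 0.42  ]
```

>>> send_rows:
  increments:
    - [[0, 0, 0.045], [0, 0, 0]]
    - [[0, 0, 0.09], [0, 0, 0]]
    - [[0, 0, 0.135], [0, 0, 2]]
    - [[0, 0, 0.18], [0, 0, 4]]
    - [[0, 0, 0.215], [0, 0, 8]]
  hand: 1

```text
clock: 0.8
eef_pos: [0.5496, 0.0, 0.4312]
ee_rot: [0.998, 0.071, 0.001, 0.0]
ft_force: [0.2, 0.1, -0.6]
finger_gap: 1.003
```

>>> send_rows:
  increments:
    - [[0.04, 0.01, 0.005], [0, 0, 0]]
    - [[0.08, 0.02, 0.01], [0, 0, 0]]
    - [[0.12, 0.03, 0.01], [0, 0, 0]]
    - [[0.12, 0.03, 0.01], [0, 0, 0]]

```text
clock: 1.2
eef_pos: [0.673, 0.0309, 0.4361]
ee_rot: [0.997, 0.071, -0.002, -0.0]
ft_force: [0.8, -0.4, -1.8]
finger_gap: 0.997
```

```bash
python3 - <<'E'
from h import *
for n in ["scene","side","wrist"]: grab(n,n+"2")
E
```

```text
(no output)
```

View pics/wrist2.png

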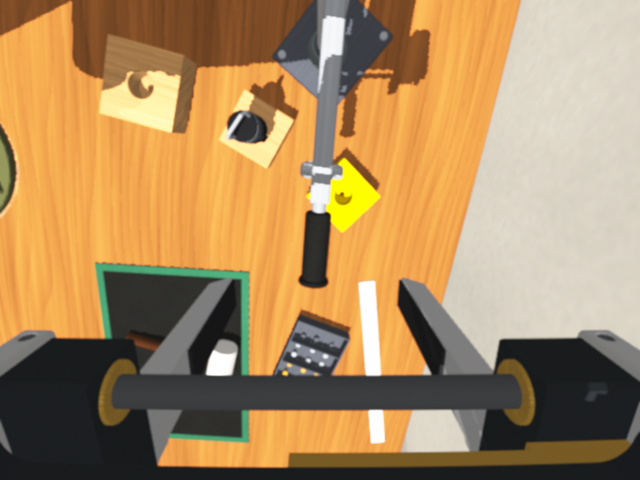

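View pics/side2.png

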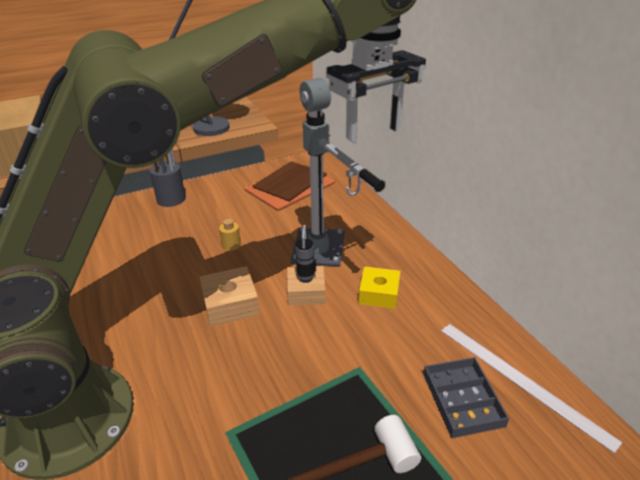

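View pics/scene2.png

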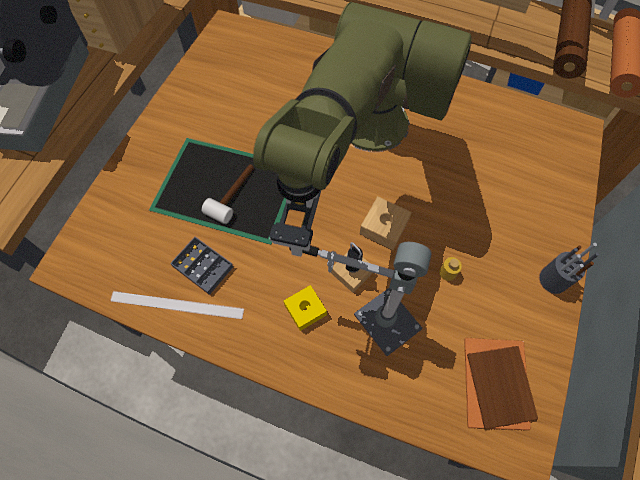

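```bash
python3 - <<'E'
from h import *
crop("side2",265,70,395,310,"d1",3)
crop("scene2",270,215,450,360,"d2",4)
crop("wrist2",200,0,400,150,"d3",4)
crop("wrist2",280,150,360,300,"d4",4)
E
```

```text
(no output)
```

View pics/d1.png

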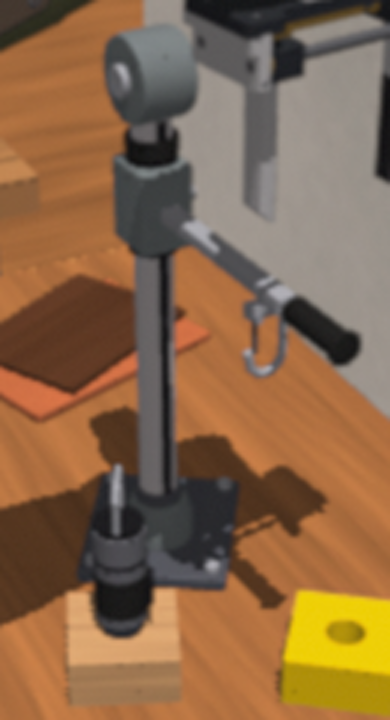

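View pics/d2.png

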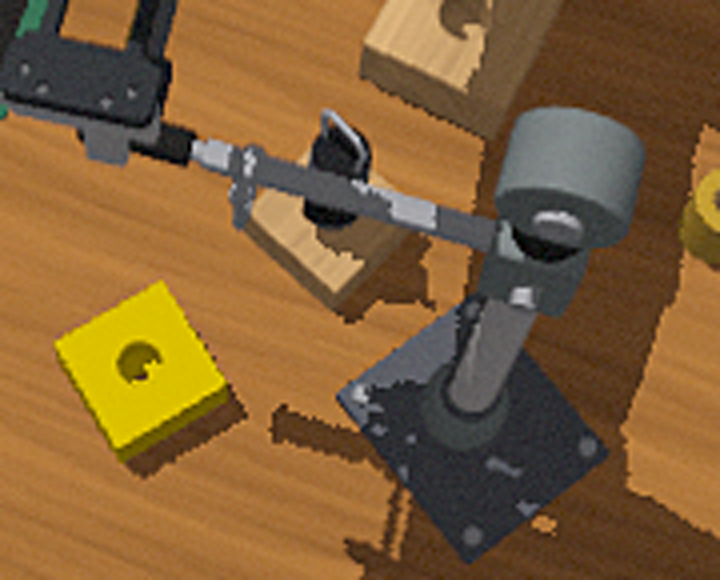

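View pics/d3.png

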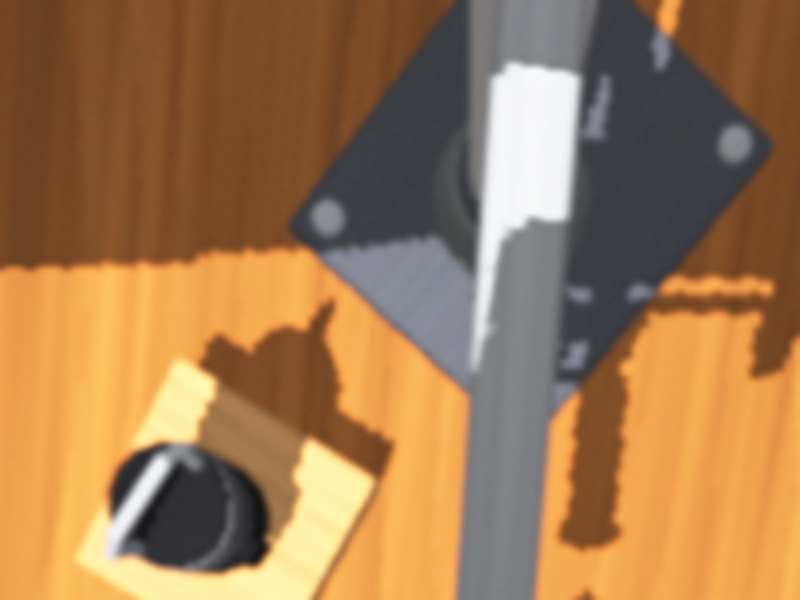

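View pics/d4.png

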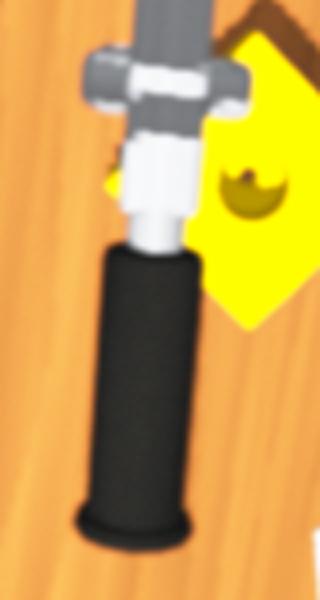

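```bash
cat > fit.py <<'E'
from h import *
from scipy.optimize import least_squares
np.set_printoptions(precision=4,suppress=True)
s1,s,d,w=load("scene1"),load("scene2"),load("side2"),load("wrist2")
S1=lambda x,y:np.array((280+x/4-.5,190+y/4-.5))
S=lambda x,y:np.array((270+x/4-.5,215+y/4-.5)); D=lambda x,y:np.array((265+x/3-.5,70+y/3-.5))
W3=lambda x,y:np.array((200+x/4-.5,y/4-.5)); W4=lambda x,y:np.array((280+x/4-.5,150+y/4-.5))
def dist(c,A,B,uv):
    a,b=proj(c,A)[0],proj(c,B)[0]; t=(b-a)/np.linalg.norm(b-a); n=np.array([-t[1],t[0]]); return (uv-a)@n
def res(p):
    x,y,th,h=p; u=np.array([np.cos(th),np.sin(th),0]); P=np.array([x,y,0])
    up=np.array([0,0,1.]); r=[]
    for c,uv in [(d,D(156,300)),(d,D(158,470)),(s,S(497,345)),(s,S(475,390))]:
        r.append(dist(c,P+up*.1,P+up*.3,uv))
    G=P+up*h
    # bar line
    for c,uv in [(w,W3(538,0)),(w,W4(152,300)),(w,W4(138,500)),(w,W3(505,500)),(s,S(300,177)),(s1,S1(100,233)),(d,D(322,333)),(d,D(220,247))]:
        r.append(dist(c,G+.1*u,G+.25*u,uv))
    # grip ends along
    for c,uv,rr in [(w,W4(152,262),.197),(s1,S1(45,221),.259)]:
        q=proj(c,G+rr*u)[0]; t=proj(c,G+.25*u)[0]-proj(c,G+.1*u)[0]; t/=np.linalg.norm(t); r.append((uv-q)@t)
    return np.array(r)
if __name__=="__main__":
    o=least_squares(res,[.64,.255,np.radians(-82),.335],loss="soft_l1"); print(o.x,np.degrees(o.x[2]),res(o.x))
    x,y,th,h=o.x;print("grip",x+.228*np.cos(th),y+.228*np.sin(th))
    # bolts
    for n,c,ps in [("scene",s,[(590,447),(472,536),(358,395),(468,305)]),("side",d,[(225,485),(212,566)]),]:
        f=S if n=="scene" else D
        for q in ps: print(n,q,atz(c,f(*q),.016))
    for q in [(328,217),(735,143)]: print("w",q,atz(w,W3(*q),.016))
    print("bail tri wrist+side top", tri((w,W3(140,503)),(d,D(117,480))))
    ww=load("wrist1");W=lambda x,y:np.array((240+x/3-.5,y/3-.5))
    print("bail w1,w2",tri((ww,W(281,205)),(w,W3(140,503))))
    print("bail w1,w2 near end",tri((ww,W(232,313)),(w,W3(110,548))), "far",tri((ww,W(334,105)),(w,W3(170,458))))
    print("bail scene ends",[atz(s,S(*q),.188) for q in [(327,115),(362,155)]])
    print("blk w2",[atz(w,W3(*q),.044) for q in [(180,360),(378,480),(78,560)]])
    print("blk w1",[atz(ww,W(*q),.044) for q in [(183,98),(447,222),(330,493),(83,383)]])
E
python3 fit.py
```

```text
[ 0.6542  0.2543 -1.5004  0.3367] -85.9678553157885 [-0.2269 -0.6285  2.1038  1.8002  0.1865  0.1402 -0.0363 -0.7534  0.2415
 -0.1441  1.8273 -0.417   2.2895 -0.8151]
grip 0.6702407014275588 0.026830083429129292
scene (590, 447) [0.6508 0.3488 0.016 ]
scene (472, 536) [0.7395 0.2909 0.016 ]
scene (358, 395) [0.6736 0.1847 0.016 ]
scene (468, 305) [0.5821 0.2365 0.016 ]
side (225, 485) [0.7369 0.2901 0.016 ]
side (212, 566) [0.6716 0.1888 0.016 ]
w (328, 217) [0.5838 0.2418 0.016 ]
w (735, 143) [0.7389 0.2907 0.016 ]
bail tri wrist+side top (array([0.5579, 0.1202, 0.1869]), [np.float64(1.0248822645552438), np.float64(1.0248822645554763)])
bail w1,w2 (array([0.5591, 0.12  , 0.1893]), [np.float64(0.49012354401427477), np.float64(0.4901235440144115)])
bail w1,w2 near end (array([0.5498, 0.1046, 0.1809]), [np.float64(1.0709762608047413), np.float64(1.070976260804717)]) far (array([0.5678, 0.1338, 0.1949]), [np.float64(0.9533435936177613), np.float64(0.9533435936176375)])
bail scene ends [array([0.5551, 0.1082, 0.188 ]), array([0.5735, 0.1388, 0.188 ])]
blk w2 [array([0.5362, 0.1777, 0.044 ]), array([0.6178, 0.1444, 0.044 ]), array([0.5018, 0.0975, 0.044 ])]
blk w1 [array([0.5357, 0.1792, 0.044 ]), array([0.6164, 0.1451, 0.044 ]), array([0.5825, 0.0634, 0.044 ]), array([0.5027, 0.0979, 0.044 ])]
```

```bash
python3 - <<'E'
from fit import *
def cyl(c,P,r,z0,z1,im,x0,y0,k,col):
    for z in (z0,z1):
        a=np.linspace(0,2*np.pi,60); pts=np.c_[P[0]+r*np.cos(a),P[1]+r*np.sin(a),np.full(60,z)]
        q=((proj(c,pts)-[x0,y0]+.5)*k).astype(int); cv2.polylines(im,[q],True,col,1)
    e=np.asarray(c["eye"])[:2]-P[:2]; n=np.array([-e[1],e[0]])/np.linalg.norm(e)
    for sg in(1,-1):
        pts=np.array([[*(P[:2]+sg*r*n),z] for z in(z0,z1)]); q=((proj(c,pts)-[x0,y0]+.5)*k).astype(int); cv2.line(im,tuple(map(int,q[0])),tuple(map(int,q[1])),col,1)
P=np.array([.6545,.2545]); th=np.radians(-85.9); u=np.array([np.cos(th),np.sin(th)])
H=P+.165*u; G=P+.228*u
for tag,c,box,k in [("scene2",s,(270,215,450,360),4),("side2",d,(265,70,395,310),3),("wrist2",w,(200,0,400,300),2)]:
    x0,y0,x1,y1=box
    im=cv2.imread(f"pics/{tag}.png");im=cv2.resize(im[y0:y1,x0:x1],None,fx=k,fy=k,interpolation=cv2.INTER_CUBIC)
    cyl(c,P,.016,.014,.43,im,x0,y0,k,(0,0,255))
    cyl(c,np.array([.559,.120]),.021,.05,.150,im,x0,y0,k,(0,255,0))
    for r in(.197,.228,.259):
        q=(proj(c,np.array([*(P+r*u),.335]))[0]-[x0,y0]+.5)*k; cv2.circle(im,tuple(map(int,q)),3,(255,0,0),-1)
    q=(proj(c,np.array([*H,.281-.0175]))[0]-[x0,y0]+.5)*k; cv2.circle(im,tuple(map(int,q)),2,(255,0,255),-1)
    cv2.imwrite(f"pics/o_{tag}.png",im)
E
```

```text
(no output)
```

View pics/o_scene2.png

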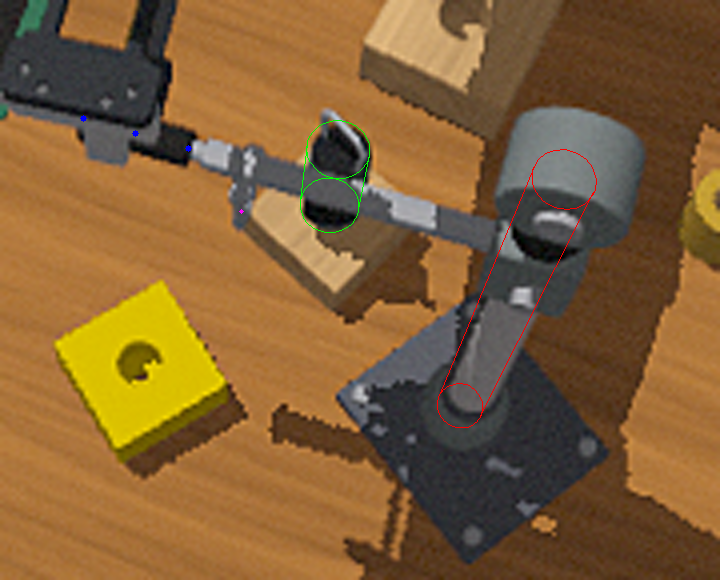

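View pics/o_side2.png

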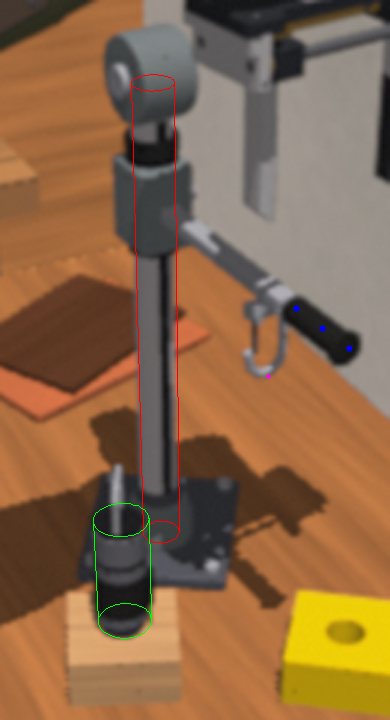

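View pics/o_wrist2.png

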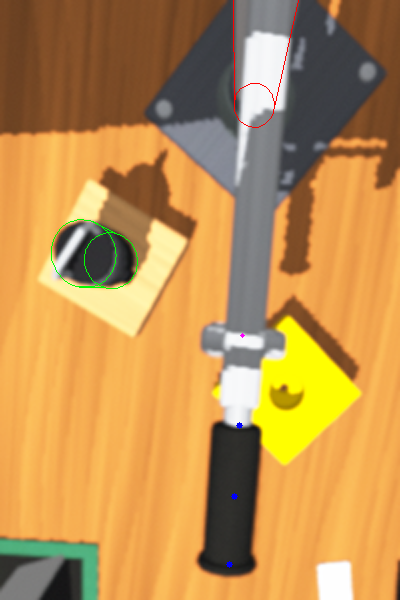

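>>> send_rows:
  increments:
    - [[-0.001, -0.001, -0.04], [0, 0, -2]]
    - [[-0.0025, -0.0025, -0.075], [0, 0, -4]]
    - [[-0.0025, -0.0025, -0.1], [0, 0, -4]]
    - [[-0.0025, -0.0025, -0.112], [0, 0, -4]]
    - [[-0.0025, -0.0025, -0.112], [0, 0, -4]]

```text
clock: 1.85
eef_pos: [0.666, 0.0273, 0.3292]
ee_rot: [0.999, 0.036, 0.001, 0.0]
ft_force: [0.4, -0.4, 0.6]
finger_gap: 1.0
```

```bash
python3 - <<'E'
from h import *
for n in ["side","wrist"]: grab(n,n+"3")
a=cv2.imread("pics/side3.png")[60:240,270:440];b=cv2.imread("pics/wrist3.png")
cv2.imwrite("pics/e1.png",np.hstack([cv2.resize(a,None,fx=2.5,fy=2.5)[:450],cv2.resize(b,None,fx=.55,fy=.55).copy()[:264].repeat(1,0) if 0 else cv2.copyMakeBorder(cv2.resize(b,None,fx=.55,fy=.55),0,450-264,0,0,0)]))
E
```

```text
(no output)
```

View pics/e1.png

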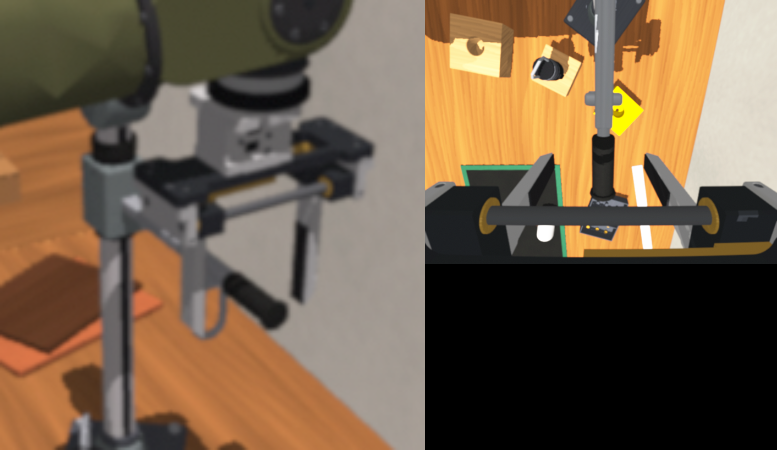

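```bash
python3 - <<'E'
from plant import arm
s=arm.read_state();print(s["eef_pos"],s["clock"])
E
```

```text
[0.66681613 0.0273341  0.33117702] 1.95
```

>>> send_rows:
  increments:
    - [[0.0036, 0.001, -0.007], [0, 0, 0]]
    - [[0.0036, 0.001, -0.007], [0, 0, 0]]
    - [[0.0036, 0.001, -0.007], [0, 0, 0]]

```text
clock: 2.25
eef_pos: [0.6706, 0.0284, 0.3244]
ee_rot: [0.999, 0.036, 0.002, 0.0]
ft_force: [0.4, -0.0, 0.2]
finger_gap: 1.001
```

>>> send_rows:
  increments:
    - [[0, 0, 0], [0, 0, 0]]
    - [[0, 0, 0], [0, 0, 0]]
    - [[0, 0, 0], [0, 0, 0]]
    - [[0, 0, 0], [0, 0, 0]]
    - [[0, 0, 0], [0, 0, 0]]
  hand: 0
  squeeze: 50

```text
clock: 2.75
eef_pos: [0.6706, 0.0284, 0.3244]
ee_rot: [0.999, 0.036, 0.002, 0.0]
ft_force: [-0.1, -0.2, 0.1]
finger_gap: 0.611
```

>>> send_rows:
  increments:
    - [[0, 0, 0], [0, 0, 0]]
    - [[0, 0, 0], [0, 0, 0]]
    - [[0, 0, 0], [0, 0, 0]]
    - [[0, 0, 0], [0, 0, 0]]
    - [[0, 0, 0], [0, 0, 0]]

```text
clock: 3.25
eef_pos: [0.6706, 0.0284, 0.3244]
ee_rot: [0.999, 0.036, 0.002, 0.0]
ft_force: [0.5, -0.6, 0.2]
finger_gap: 0.22
```

>>> send_rows:
  increments:
    - [[0, 0, 0], [0, 0, 0]]
    - [[0, 0, 0], [0, 0, 0]]
    - [[0, 0, 0], [0, 0, 0]]

```text
clock: 3.55
eef_pos: [0.6706, 0.0284, 0.3244]
ee_rot: [0.999, 0.036, 0.002, 0.0]
ft_force: [0.7, -1.0, -0.3]
finger_gap: 0.22
```

>>> send_rows:
  increments:
    - [[0, 0, -0.004], [0, 0, 0]]
    - [[0, 0, -0.008], [0, 0, 0]]
    - [[0, 0, -0.012], [0, 0, 0]]
    - [[0, 0, -0.016], [0, 0, 0]]
    - [[0, 0, -0.02], [0, 0, 0]]

```text
clock: 4.05
eef_pos: [0.6706, 0.0284, 0.3045]
ee_rot: [0.999, 0.036, 0.003, 0.0]
ft_force: [0.8, -0.3, 6.6]
finger_gap: 0.218
```

>>> send_rows:
  increments:
    - [[0, 0, -0.006], [0, 0, 0]]
    - [[0, 0, -0.012], [0, 0, 0]]
    - [[0, 0, -0.018], [0, 0, 0]]
    - [[0, 0, -0.024], [0, 0, 0]]
    - [[0, 0, -0.03], [0, 0, 0]]

```text
clock: 4.55
eef_pos: [0.6708, 0.0284, 0.2753]
ee_rot: [0.999, 0.036, 0.004, 0.0]
ft_force: [0.6, -0.2, 10.2]
finger_gap: 0.22
```

>>> send_rows:
  increments:
    - [[0, 0, -0.006], [0, 0, 0]]
    - [[0, 0, -0.012], [0, 0, 0]]
    - [[0, 0, -0.018], [0, 0, 0]]
    - [[0, 0, -0.024], [0, 0, 0]]
    - [[0, 0, -0.03], [0, 0, 0]]

```text
clock: 5.05
eef_pos: [0.6713, 0.0284, 0.2467]
ee_rot: [0.999, 0.036, 0.005, 0.0]
ft_force: [0.0, 0.3, 14.0]
finger_gap: 0.225
```

```bash
python3 - <<'E'
from h import *
for n in ["side","scene","wrist"]: grab(n,n+"4")
a=cv2.imread("pics/side4.png")[60:300,250:410];b=cv2.imread("pics/scene4.png")[190:350,270:450]
A=cv2.resize(a,None,fx=2.5,fy=2.5);B=cv2.resize(b,None,fx=2.2,fy=2.2)
cv2.imwrite("pics/e2.png",np.hstack([A,cv2.copyMakeBorder(B,0,600-B.shape[0],0,0,0)]))
E
```

```text
(no output)
```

View pics/e2.png

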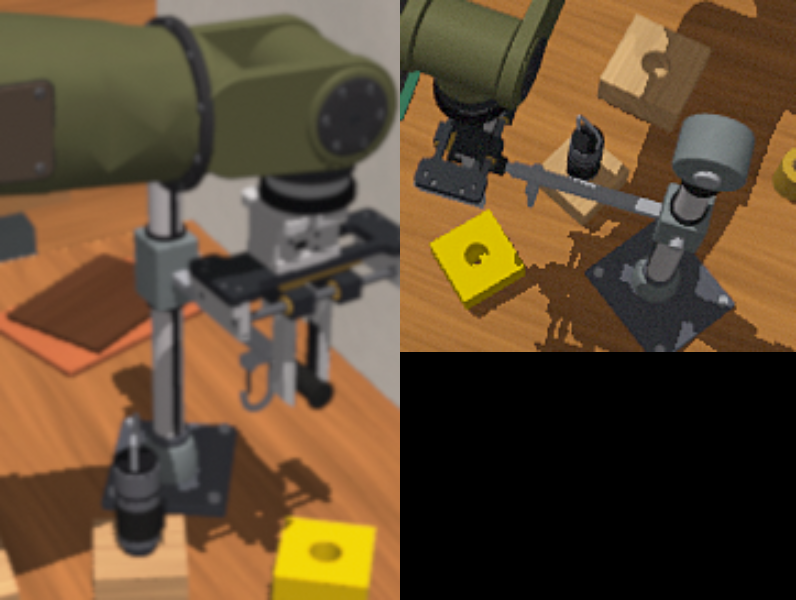

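>>> send_rows:
  increments:
    - [[0, 0, -0.008], [0, 0, 0]]
    - [[0, 0, -0.016], [0, 0, 0]]
    - [[0, 0, -0.024], [0, 0, 0]]
    - [[0, 0, -0.031], [0, 0, 0]]
    - [[0, 0, -0.037], [0, 0, 0]]

```text
clock: 5.7
eef_pos: [0.6719, 0.0285, 0.2117]
ee_rot: [0.999, 0.036, 0.007, 0.0]
ft_force: [-0.6, 0.5, 18.8]
finger_gap: 0.219
```

```bash
cat > arc.py <<'E'
import numpy as np,sys
from plant import arm
s=arm.read_state();p=s["eef_pos"];print(p,s["ft_force"],s["ee_rot"])
P=np.array([.6545,.256]);v=p[:2]-P;r=np.hypot(*v);f=np.degrees(np.arctan2(v[1],v[0]));print("r",r,"phi",f)
step=float(sys.argv[1])
for k in range(1,6):
    a=np.radians(f+step*k);g=P+r*np.array([np.cos(a),np.sin(a)])-p[:2];print(np.round(g,4),step*k)
E
python3 arc.py -3
```

```text
[0.67189316 0.02847168 0.21166564] [-0.62179403  0.53655324 18.82419327] [9.99330528e-01 3.58794401e-02 7.13888186e-03 4.44766517e-04]
r 0.2281921520137825 phi -85.62858684007158
[-0.0119 -0.0006] -3.0
[-0.0239 -0.0006] -6.0
[-0.0358  0.0001] -9.0
[-0.0477  0.0014] -12.0
[-0.0595  0.0033] -15.0
```

>>> send_rows:
  increments:
    - [[-0.012, -0.0006, -0.002], [0, 0, -3]]
    - [[-0.024, -0.0006, -0.003], [0, 0, -6]]
    - [[-0.036, 0.0001, -0.003], [0, 0, -9]]
    - [[-0.0477, 0.0014, -0.003], [0, 0, -12]]
    - [[-0.0595, 0.0033, -0.003], [0, 0, -15]]

```text
clock: 6.2
eef_pos: [0.6128, 0.0318, 0.211]
ee_rot: [0.995, -0.096, 0.009, 0.001]
ft_force: [-0.2, 1.5, 17.9]
finger_gap: 0.223
```

```bash
python3 arc.py -2;  python3 - <<'E'
from h import *
for n in ["side","scene","wrist"]: grab(n,n+"5")
a=cv2.imread("pics/side5.png")[60:300,250:410];b=cv2.imread("pics/scene5.png")[190:350,270:450]
A=cv2.resize(a,None,fx=2.5,fy=2.5);B=cv2.resize(b,None,fx=2.2,fy=2.2)
cv2.imwrite("pics/e3.png",np.hstack([A,cv2.copyMakeBorder(B,0,600-B.shape[0],0,0,0)]))
E
```

```text
[0.61275612 0.03181542 0.21098758] [-0.24777403  1.52413161 17.93005547] [ 0.99534931 -0.0958751   0.00929635  0.00113507]
r 0.22803788533274408 phi -100.54786004239553
[-0.0078  0.0016] -2.0
[-0.0155  0.0035] -4.0
[-0.0232  0.0056] -6.0
[-0.0308  0.008 ] -8.0
[-0.0383  0.0107] -10.0
```

View pics/e3.png

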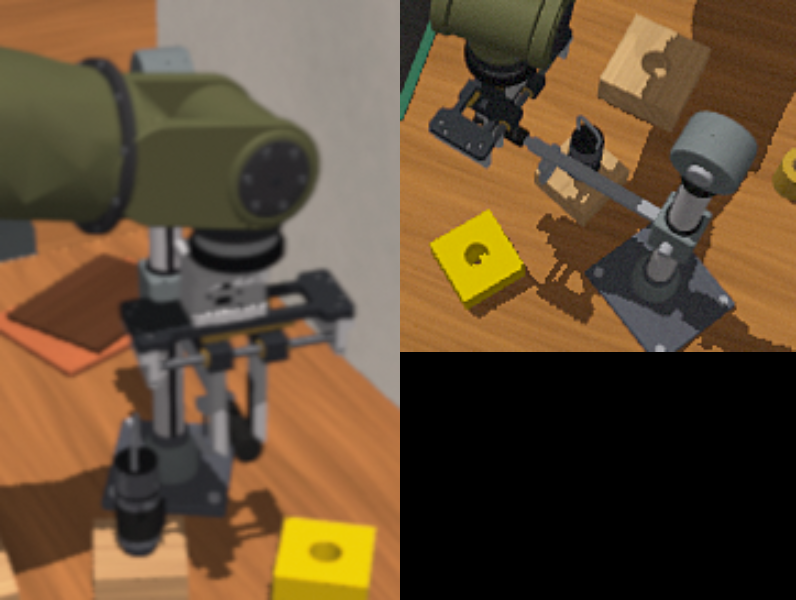

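View pics/wrist5.png

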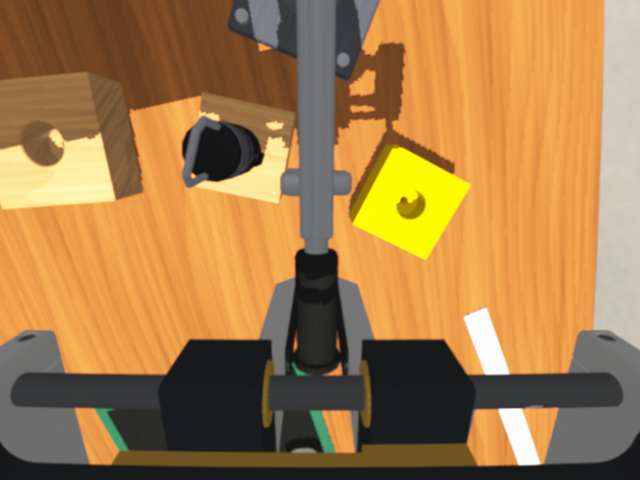

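>>> send_rows:
  increments:
    - [[-0.0078, 0.0016, 0.001], [0, 0, -2]]
    - [[-0.0155, 0.0035, 0.002], [0, 0, -4]]
    - [[-0.0232, 0.0056, 0.002], [0, 0, -6]]
    - [[-0.0308, 0.008, 0.002], [0, 0, -8]]
    - [[-0.0383, 0.0107, 0.002], [0, 0, -10]]

```text
clock: 6.85
eef_pos: [0.5749, 0.0425, 0.2153]
ee_rot: [0.983, -0.182, 0.011, 0.002]
ft_force: [-0.6, -0.4, 19.0]
finger_gap: 0.224
```

```bash
python3 arc.py -1;  python3 - <<'E'
from h import *
for n in ["side","scene","wrist"]: grab(n,n+"6")
a=cv2.imread("pics/side6.png")[150:290,270:400];b=cv2.imread("pics/scene6.png")[220:310,310:400]
A=cv2.resize(a,None,fx=3.5,fy=3.5,interpolation=2);B=cv2.resize(b,None,fx=3.7,fy=3.7,interpolation=2)
cv2.imwrite("pics/e4.png",np.hstack([A,cv2.copyMakeBorder(B,0,A.shape[0]-B.shape[0],0,0,0)]))
E
```

```text
[0.57486407 0.04247164 0.21531639] [-0.57868525 -0.36188184 19.01549496] [ 0.9832279  -0.18203352  0.011114    0.00178114]
r 0.22789523919676652 phi -110.45312523414863
[-0.0037  0.0014] -1.0
[-0.0074  0.0029] -2.0
[-0.0111  0.0045] -3.0
[-0.0147  0.0061] -4.0
[-0.0183  0.0078] -5.0
```

View pics/e4.png

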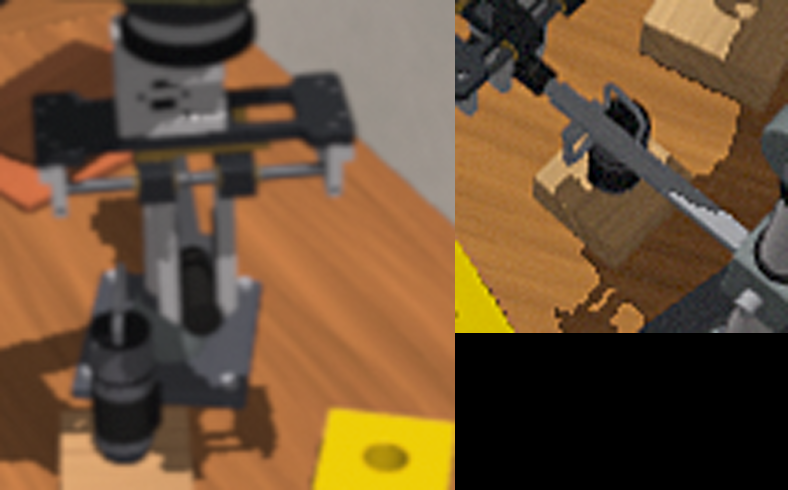

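View pics/wrist6.png

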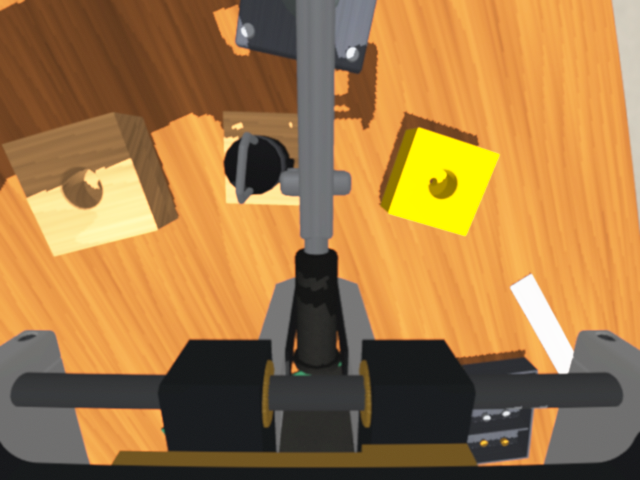

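```bash
python3 - <<'E'
from h import *
s,w=load("scene6"),load("wrist6")
P=np.array([.6545,.256]);f=np.radians(-110.45);u=np.array([np.cos(f),np.sin(f)]);yj=np.array([u[1],-u[0]]) # travel dir (clockwise)
hz=.281-(.3244-.2153)
def J(x,y,z): return np.array([*(P+(.165-x)*u+y*yj),hz+z])
print(hz,yj)
pts={"bowl":J(0,0,-.0175),"nose":J(0,.0155,.0095),"shank":J(0,-.014,.0),"blk+":J(0,.02,.045),"blk-":J(0,-.02,.045)}
for c,n in((s,"scene"),(w,"wrist")):
    for k,v in pts.items(): print(n,k,proj(c,v)[0].round(1))
    print(n,"bail",proj(c,[.559,.12,.188])[0].round(1))
crop("scene6",325,230,385,275,"f1",12,[proj(s,pts[k])[0] for k in pts]+[proj(s,[.559,.12,.188])[0]])
crop("wrist6",210,90,370,210,"f2",5,[proj(w,pts[k])[0] for k in pts]+[proj(w,[.559,.12,.188])[0]])
b=np.array([.559,.12])-P-.165*u
print("bail in jib: x",-b@u,"y",b@yj)
E
```

```text
0.1719 [-0.93697745  0.34938985]
scene bowl [342.7 261.2]
scene nose [347.  253.1]
scene shank [339.5 262.3]
scene blk+ [348.9 246.3]
scene blk- [338.5 257.2]
scene bail [355. 246.]
wrist bowl [313.6 173.3]
wrist nose [288.4 177.2]
wrist shank [336.3 175.3]
wrist blk+ [275.2 183.8]
wrist blk- [355.5 182.9]
wrist bail [241.5 171.5]
bail in jib: x 0.004204336904458016 y 0.041964326870151725
```

View pics/f1.png

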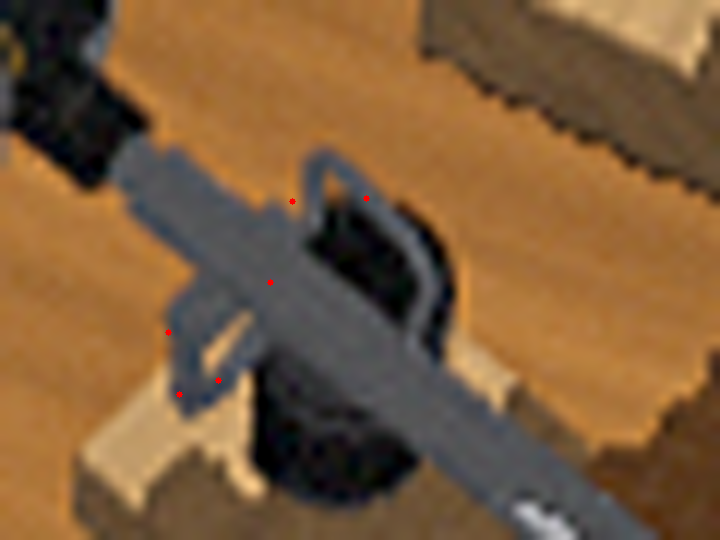

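View pics/f2.png

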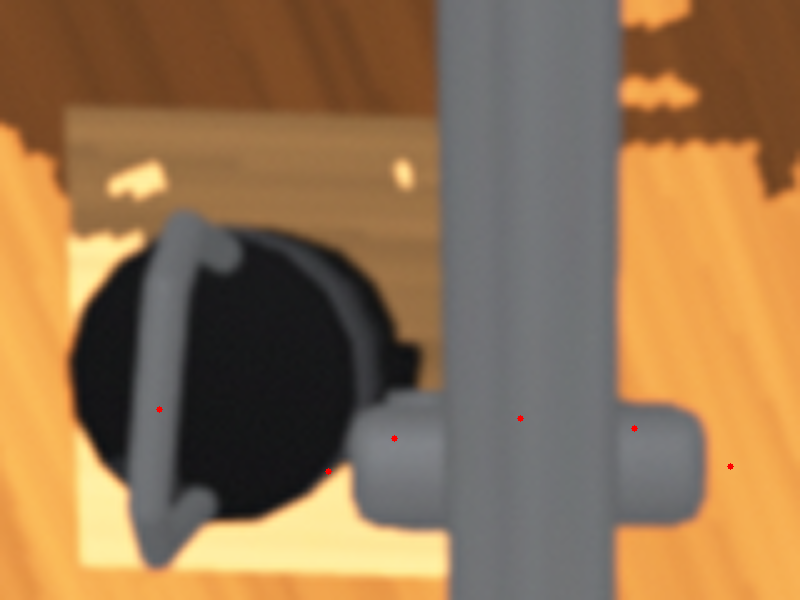

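```bash
python3 - <<'E'
from h import *
s,w,w1,w2,d=load("scene6"),load("wrist6"),load("wrist1"),load("wrist2"),load("side2")
S=lambda x,y:(325+x/12-.5,230+y/12-.5);W=lambda x,y:(210+x/5-.5,90+y/5-.5)
W1=lambda x,y:(240+x/3-.5,y/3-.5);W3=lambda x,y:(200+x/4-.5,y/4-.5)
far=[(s,S(425,262)),(w,W(182,225)),(w1,W1(333,108)),(w2,W3(172,458))]
near=[(s,S(318,155)),(w,W(153,535)),(w1,W1(231,312)),(w2,W3(112,545))]
for L in(far,near): print(tri(*L))
a=tri(*far)[0];b=tri(*near)[0];m=(a+b)/2;P=np.array([.6545,.256]);v=m[:2]-P
print(m,np.hypot(*v),np.degrees(np.arctan2(v[1],v[0])),np.degrees(np.arctan2(*(a-b)[:2][::-1])))
E
```

```text
(array([0.56819415, 0.13610027, 0.18719034]), [np.float64(0.621561176374112), np.float64(2.155151828146202), np.float64(0.5037927331739378), np.float64(2.6838960691586027)])
(array([0.54954423, 0.10573298, 0.17854952]), [np.float64(0.7098575783330421), np.float64(0.8975962636477168), np.float64(1.7614513036035702), np.float64(0.7941442748542168)])
[0.55886919 0.12091662 0.18286993] 0.1655076168227748 -125.2961712624083 58.444043792023734
```

```bash
python3 arc.py -1.6|tail -5
```

```text
[-0.0059  0.0023] -1.6
[-0.0118  0.0048] -3.2
[-0.0176  0.0074] -4.800000000000001
[-0.0233  0.0102] -6.4
[-0.0289  0.0132] -8.0
```

>>> send_rows:
  increments:
    - [[-0.0059, 0.0023, -0.001], [0, 0, -1.6]]
    - [[-0.0118, 0.0048, -0.002], [0, 0, -3.2]]
    - [[-0.0176, 0.0074, -0.002], [0, 0, -4.8]]
    - [[-0.0233, 0.0102, -0.002], [0, 0, -6.4]]
    - [[-0.0289, 0.0132, -0.002], [0, 0, -8]]

```text
clock: 7.5
eef_pos: [0.5462, 0.0556, 0.2152]
ee_rot: [0.968, -0.25, 0.012, 0.002]
ft_force: [-1.3, -2.0, 18.0]
finger_gap: 0.218
```

```bash
python3 arc.py -1;  python3 - <<'E'
from h import *
for n in ["side","scene","wrist"]: grab(n,n+"7")
crop("wrist7",210,90,370,210,"g2",4)
crop("side7",270,190,370,290,"g1",4)
crop("scene7",320,225,390,285,"g3",6)
ims=[cv2.imread(f"pics/g{i}.png") for i in(1,2,3)]
E
```

```text
[0.54622396 0.05558261 0.21521396] [-1.28759914 -1.95909914 17.96290016] [ 0.96814469 -0.25006966  0.01247175  0.00234198]
r 0.22779559426290247 phi -118.38025494707972
[-0.0035  0.0019] -1.0
[-0.0069  0.0039] -2.0
[-0.0103  0.0059] -3.0
[-0.0137  0.008 ] -4.0
[-0.0171  0.0102] -5.0
```

View pics/g2.png

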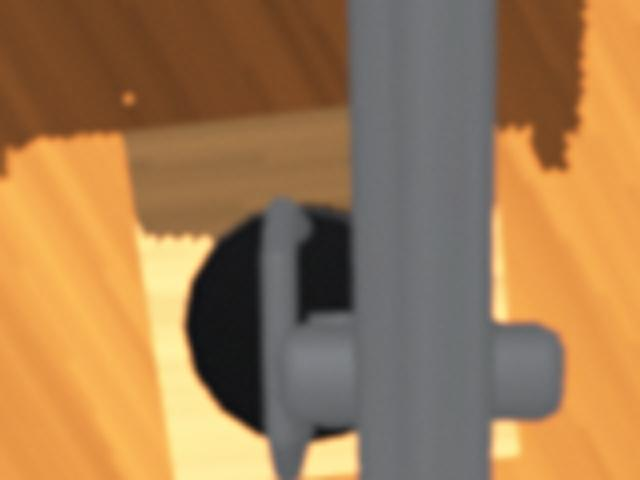

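View pics/g1.png

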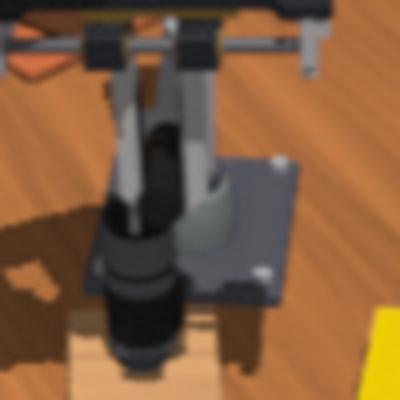

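View pics/g3.png

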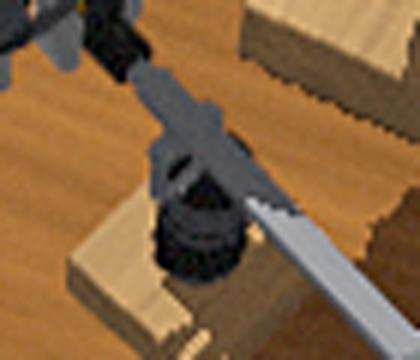

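>>> send_rows:
  increments:
    - [[-0.0035, 0.0019, -0.001], [0, 0, -1]]
    - [[-0.0069, 0.0039, -0.002], [0, 0, -2]]
    - [[-0.0103, 0.0059, -0.002], [0, 0, -3]]
    - [[-0.0137, 0.008, -0.002], [0, 0, -4]]
    - [[-0.0171, 0.0102, -0.002], [0, 0, -5]]

```text
clock: 8.15
eef_pos: [0.5295, 0.0656, 0.2151]
ee_rot: [0.956, -0.292, 0.014, 0.003]
ft_force: [-2.1, -3.0, 18.8]
finger_gap: 0.222
```

```bash
python3 arc.py -1;  python3 - <<'E'
from h import *
for n in ["side","scene","wrist"]: grab(n,n+"8")
crop("wrist8",210,90,370,210,"g2",4)
crop("side8",270,190,370,290,"g1",4)
E
```

```text
[0.52952285 0.06561599 0.21505113] [-2.05703214 -3.04152595 18.84810683] [ 0.9563522  -0.29187612  0.0138576   0.0025996 ]
r 0.22773967456349137 phi -123.28280526279686
[-0.0033  0.0022] -1.0
[-0.0066  0.0045] -2.0
[-0.0098  0.0068] -3.0
[-0.013   0.0092] -4.0
[-0.0161  0.0116] -5.0
```

View pics/g2.png

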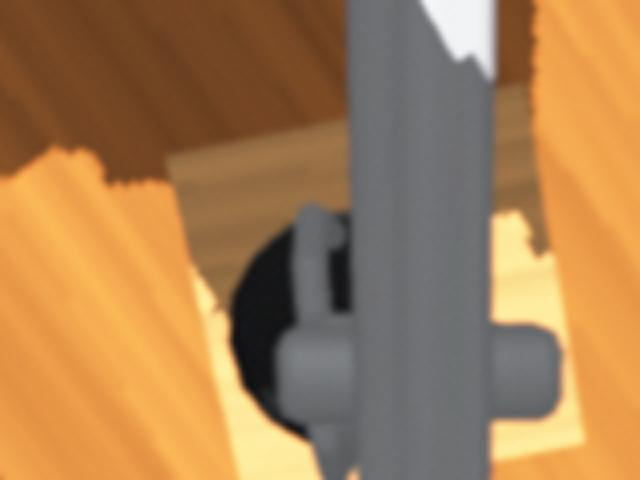

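View pics/g1.png

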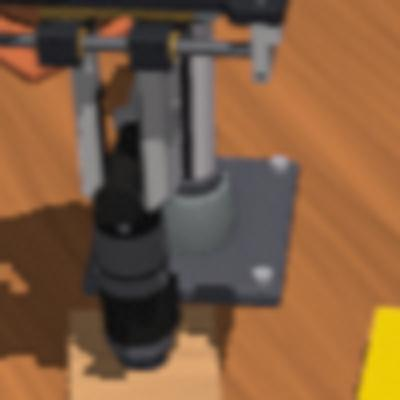

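```bash
python3 - <<'E'
from h import *
w=load("wrist8");d=load("side8")
P=np.array([.6545,.256])
for tag,w,f,far,near in[("7",load("wrist7"),-118.38,(283,205),(287,478)),("8",w,-123.28,(315,212),(333,478))]:
    W=lambda x,y:(210+x/4-.5,90+y/4-.5)
    f=np.radians(f);u=np.array([np.cos(f),np.sin(f)]);yj=np.array([u[1],-u[0]])
    for n,q in(("far",far),("near",near),("mid",(np.add(far,near)/2))):
        p=atz(w,W(*q),.185);b=p[:2]-P-.165*u;print(tag,n,p,"jib x,y",-b@u,b@yj)
    for n,q in (("blkL",(278,370)),("blkR",(560,370))):
        p=atz(w,W(*q),.2145);b=p[:2]-P-.165*u;print(n,-b@u,b@yj)
E
```

```text
7 far [0.56946771 0.13841805 0.185     ] jib x,y 0.02113238539373476 0.01892393414492857
7 near [0.5498879  0.10415074 0.185     ] jib x,y -0.018323107965079015 0.019862696761264127
7 mid [0.55993784 0.12172735 0.185     ] jib x,y 0.0019179512778995532 0.019375075226577686
blkL 0.0007918444842421429 0.01806135146188613
blkR 0.00032189539853433834 -0.017493960155532017
8 far [0.56330725 0.14272004 0.185     ] jib x,y 0.02025778452464801 0.0140768161329172
8 near [0.54333736 0.10975584 0.185     ] jib x,y -0.018258354546570127 0.012683146207640791
8 mid [0.55357875 0.12665446 0.185     ] jib x,y 0.001488637911827361 0.013394149326614375
blkL 0.0009141942975582423 0.017851141374225554
blkR 0.0003828593161429739 -0.017681826203487766
```

>>> send_rows:
  increments:
    - [[-0.0035, 0.002, -0.001], [0, 0, -1]]
    - [[-0.0069, 0.0041, -0.002], [0, 0, -2]]
    - [[-0.0102, 0.0064, -0.002], [0, 0, -3]]
    - [[-0.0102, 0.0064, -0.002], [0, 0, -3]]

```text
clock: 8.7
eef_pos: [0.5201, 0.0723, 0.2151]
ee_rot: [0.948, -0.317, 0.016, 0.002]
ft_force: [0.1, -0.6, 17.7]
finger_gap: 0.224
```

```bash
python3 arc.py -1;  python3 - <<'E'
from h import *
for n in ["side","scene","wrist"]: grab(n,n+"9")
crop("wrist9",210,90,370,210,"g2",4)
crop("side9",270,190,370,290,"g1",4)
E
```

```text
[0.5201008  0.07233018 0.21510961] [ 0.1356401  -0.63214498 17.71767243] [ 0.94842507 -0.3165928   0.01595811  0.00205703]
r 0.22759118539286302 phi -126.19455871025244
[-0.0032  0.0024] -1.0
[-0.0063  0.0048] -2.0
[-0.0094  0.0073] -3.0
[-0.0125  0.0098] -4.0
[-0.0155  0.0124] -5.0
```

View pics/g2.png

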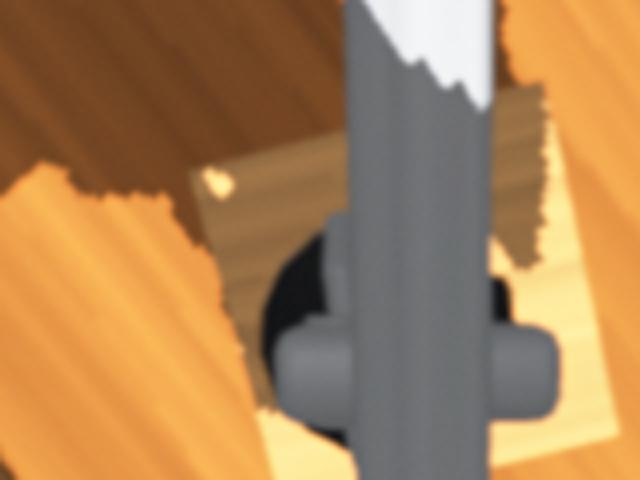

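View pics/g1.png

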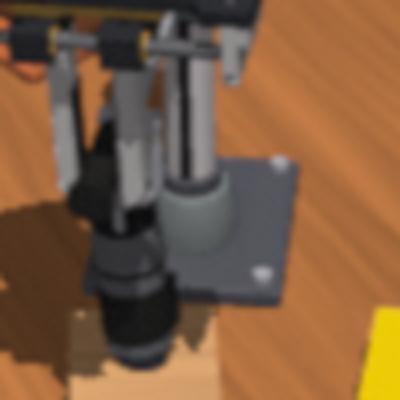

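>>> send_rows:
  increments:
    - [[-0.0032, 0.0024, -0.001], [0, 0, -1]]
    - [[-0.0063, 0.0048, -0.002], [0, 0, -2]]
    - [[-0.0095, 0.0072, -0.002], [0, 0, -3]]
    - [[-0.0095, 0.0072, -0.002], [0, 0, -3]]

```text
clock: 9.25
eef_pos: [0.5113, 0.0792, 0.215]
ee_rot: [0.94, -0.341, 0.018, 0.002]
ft_force: [-2.2, -3.3, 19.6]
finger_gap: 0.22
```

```bash
python3 arc.py -1;  python3 - <<'E'
from h import *
for n in ["side","scene","wrist"]: grab(n,n+"10")
crop("wrist10",210,90,370,210,"g2",4)
crop("side10",250,170,370,290,"g1",4)
E
```

```text
[0.51127435 0.07924497 0.21500233] [-2.21105253 -3.33539222 19.58706372] [ 0.93979578 -0.34127188  0.0176981   0.00204318]
r 0.22749928669416306 phi -129.01805587780487
[-0.0031  0.0025] -1.0
[-0.0061  0.0051] -2.0
[-0.0091  0.0077] -3.0
[-0.012   0.0104] -4.0
[-0.0149  0.0132] -5.0
```

View pics/g2.png

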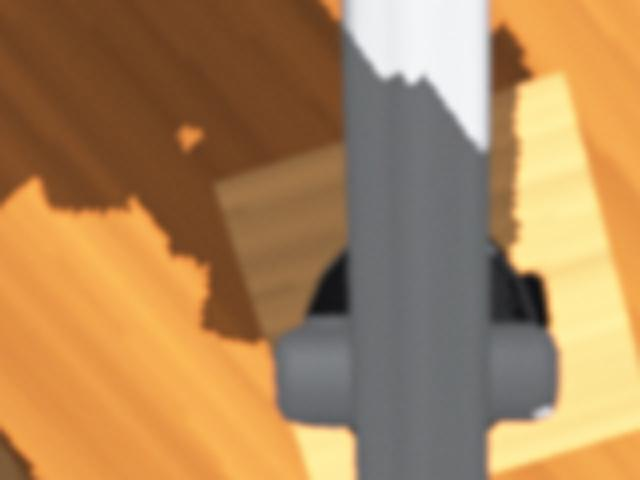

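View pics/g1.png

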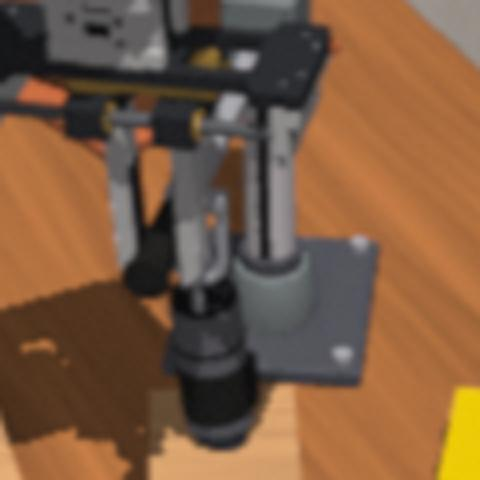

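>>> send_rows:
  increments:
    - [[-0.0025, 0.0012, -0.001], [0, 0, -0.6]]
    - [[-0.0041, 0.0024, -0.002], [0, 0, -1.2]]
    - [[-0.0041, 0.0024, -0.002], [0, 0, -1.2]]
    - [[-0.0041, 0.0024, -0.002], [0, 0, -1.2]]

```text
clock: 9.8
eef_pos: [0.5084, 0.0816, 0.2152]
ee_rot: [0.936, -0.351, 0.02, 0.001]
ft_force: [-1.0, -1.0, 20.9]
finger_gap: 0.22
```

```bash
python3 arc.py -1;  python3 - <<'E'
from h import *
for n in ["side","scene","wrist"]: grab(n,n+"11")
crop("wrist11",210,90,370,210,"g2",4)
crop("side11",250,170,370,290,"g1",5)
crop("scene11",310,220,400,300,"g3",6)
E
```

```text
[0.50839639 0.08159684 0.21523364] [-1.00027378 -0.95252583 20.90517833] [ 0.9362697  -0.35071408  0.01993401  0.00114986]
r 0.22751423497494885 phi -129.954081631794
[-0.003   0.0026] -1.0
[-0.006   0.0052] -2.0
[-0.0089  0.0079] -3.0
[-0.0118  0.0106] -4.0
[-0.0146  0.0134] -5.0
```

View pics/g2.png

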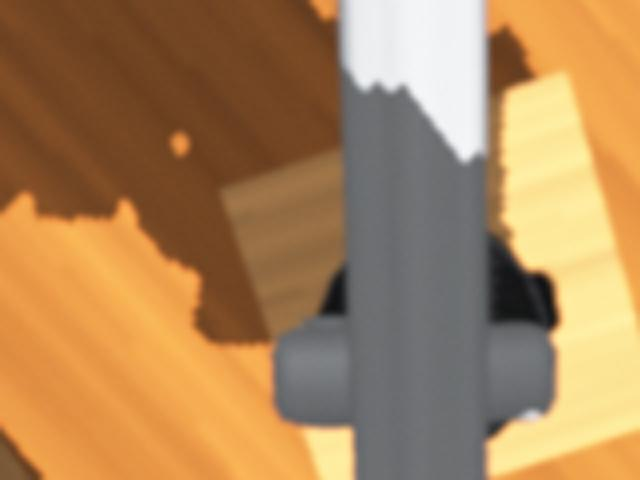

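View pics/g1.png

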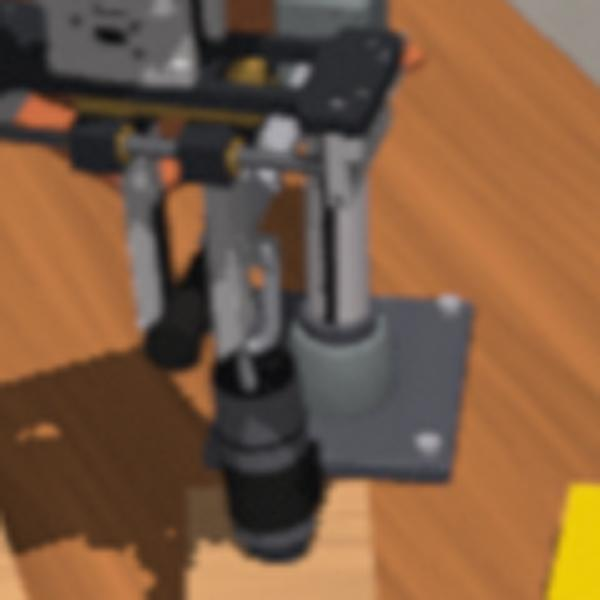

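View pics/g3.png

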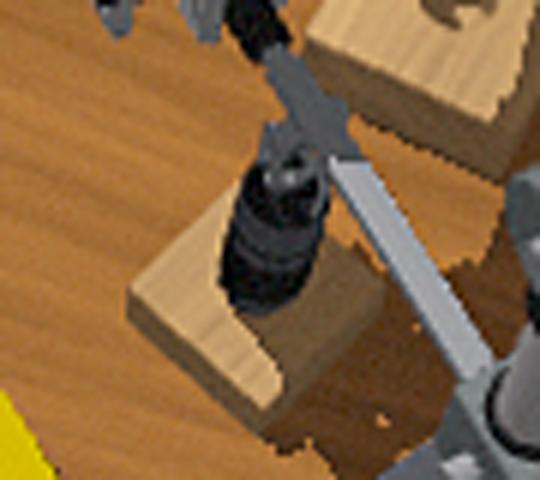

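>>> send_rows:
  increments:
    - [[0, 0, 0.001], [0, 0, 0]]
    - [[0, 0, 0.002], [0, 0, 0]]
    - [[0, 0, 0.003], [0, 0, 0]]
    - [[0, 0, 0.003], [0, 0, 0]]

```text
clock: 10.35
eef_pos: [0.5089, 0.0813, 0.22]
ee_rot: [0.936, -0.351, 0.021, 0.001]
ft_force: [-3.9, -3.9, 18.5]
finger_gap: 0.225
```

```bash
python3 arc.py -1;  python3 - <<'E'
from h import *
for n in ["side","wrist"]: grab(n,n+"12")
crop("wrist12",210,90,370,210,"g2",4)
crop("side12",250,170,370,290,"g1",5)
E
```

```text
[0.5089086  0.08126932 0.21997618] [-3.86241691 -3.90855038 18.46641418] [ 9.36248091e-01 -3.50686879e-01  2.13907547e-02  8.12029183e-04]
r 0.2274371721839895 phi -129.80218482438437
[-0.003   0.0026] -1.0
[-0.006   0.0052] -2.0
[-0.0089  0.0079] -3.0
[-0.0118  0.0106] -4.0
[-0.0147  0.0134] -5.0
```

View pics/g1.png

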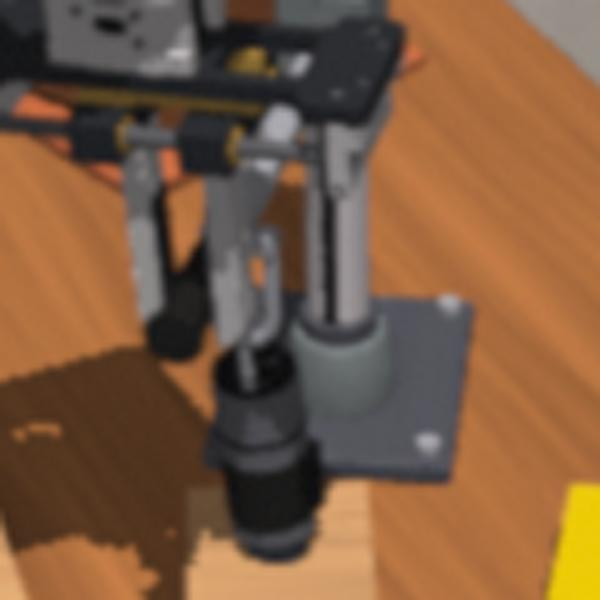

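```bash
cat > ov.py <<'E'
from h import *
import sys
def overlay(tag,cam,phi,tz,box,k,out,tcp0=.3244,bail=None):
    c=load(tag);P=np.array([.6545,.256]);f=np.radians(phi);u=np.array([np.cos(f),np.sin(f)]);yj=np.array([u[1],-u[0]])
    hz=.281-(tcp0-tz)
    J=lambda x,y,z: np.array([*(P+(.165-x)*u+y*yj),hz+z])
    x0,y0,x1,y1=box
    im=cv2.imread(f"pics/{tag}.png");im=cv2.resize(im[y0:y1,x0:x1],None,fx=k,fy=k,interpolation=cv2.INTER_CUBIC)
    a=np.linspace(np.pi,2*np.pi,20)
    pl=[J(0,-.014,.034)]+[J(0,.014*np.cos(t),.014*np.sin(t)) for t in a]+[J(0,.0155,.0095)]
    def dr(pl,col): 
        q=((proj(c,np.array(pl))-[x0,y0]+.5)*k).astype(int); cv2.polylines(im,[q],False,col,1)
    dr(pl,(0,0,255)); dr([J(0,.0105,.036),J(0,.0105,.008)],(255,0,255))
    if bail is not None:
        y,z=bail; dr([J(-.0125,y,z),J(.0125,y,z)],(0,255,0)); dr([J(-.019,y-.002,z-.038),J(-.019,y,z-.008),J(-.0125,y,z)],(0,255,0)); dr([J(.019,y-.002,z-.038),J(.019,y,z-.008),J(.0125,y,z)],(0,255,0))
    cv2.imwrite(f"pics/{out}.png",im)
if __name__=="__main__":
    overlay("side12","side",-129.8,.22,(270,190,340,270),8,"h1",bail=(0,.012))
    overlay("scene11","scene",-129.95,.2152,(330,225,380,265),12,"h2",bail=(0,.016))
E
python3 ov.py
```

```text
(no output)
```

View pics/h1.png

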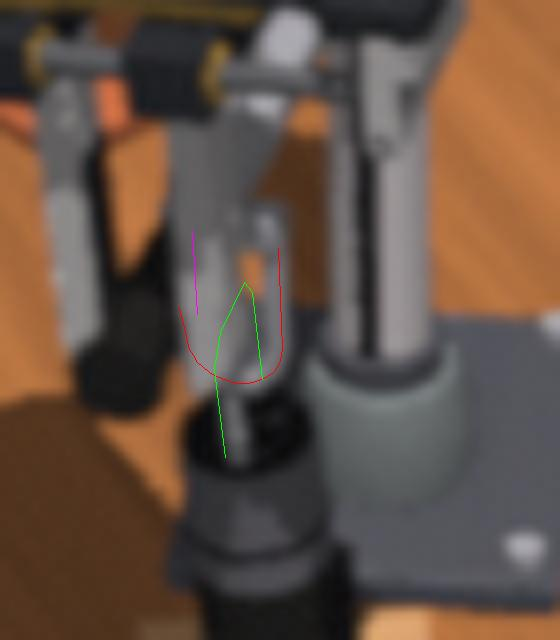

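View pics/h2.png

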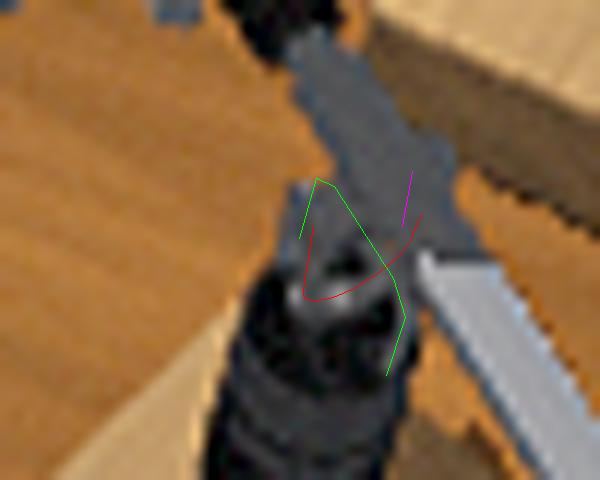

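>>> send_rows:
  increments:
    - [[-0.0006, -0.0008, 0.0005], [0, 0, 0]]
    - [[-0.0006, -0.0008, 0.003], [0, 0, 0]]
    - [[-0.0006, -0.0008, 0.0055], [0, 0, 0]]
    - [[-0.0006, -0.0008, 0.008], [0, 0, 0]]
    - [[-0.0006, -0.0008, 0.009], [0, 0, 0]]

```text
clock: 10.95
eef_pos: [0.5092, 0.081, 0.2308]
ee_rot: [0.936, -0.35, 0.023, -0.0]
ft_force: [1.7, 1.9, 16.8]
finger_gap: 0.222
```

```bash
python3 arc.py 1;  python3 - <<'E'
from h import *
for n in ["side","wrist"]: grab(n,n+"13")
crop("side13",270,190,340,270,"g1",8)
E
```

```text
[0.50915608 0.08098004 0.23082022] [ 1.72981991  1.94421936 16.83998095] [ 9.36300449e-01 -3.50433938e-01  2.31793345e-02 -4.93146790e-04]
r 0.22750130254714307 phi -129.70766406031598
[ 0.0031 -0.0025] 1.0
[ 0.0062 -0.005 ] 2.0
[ 0.0094 -0.0074] 3.0
[ 0.0126 -0.0097] 4.0
[ 0.0158 -0.012 ] 5.0
```

View pics/g1.png

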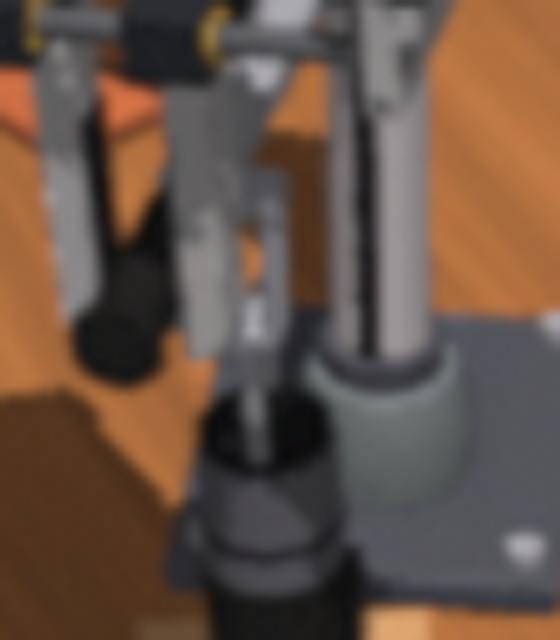

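>>> send_rows:
  increments:
    - [[0.0031, -0.0026, -0.002], [0, 0, 1]]
    - [[0.0062, -0.0052, -0.002], [0, 0, 2]]
    - [[0.0094, -0.0077, -0.002], [0, 0, 3]]
    - [[0.0126, -0.01, -0.002], [0, 0, 4]]
    - [[0.0126, -0.01, -0.002], [0, 0, 4]]

```text
clock: 11.55
eef_pos: [0.5224, 0.0709, 0.2301]
ee_rot: [0.948, -0.317, 0.024, -0.002]
ft_force: [-2.3, 0.7, 16.6]
finger_gap: 0.221
```

```bash
python3 arc.py 1|head -2;  python3 - <<'E'
from h import *
for n in ["side","scene"]: grab(n,n+"14")
crop("side14",260,180,340,290,"g1",5)
crop("scene14",320,215,390,295,"g3",7)
E
```

```text
[0.52236031 0.0708643  0.2301345 ] [-2.30144179  0.73493492 16.62568568] [ 0.94804417 -0.31720413  0.02429686 -0.00186012]
r 0.22745577061966393 phi -125.51716030699644
```

View pics/g1.png

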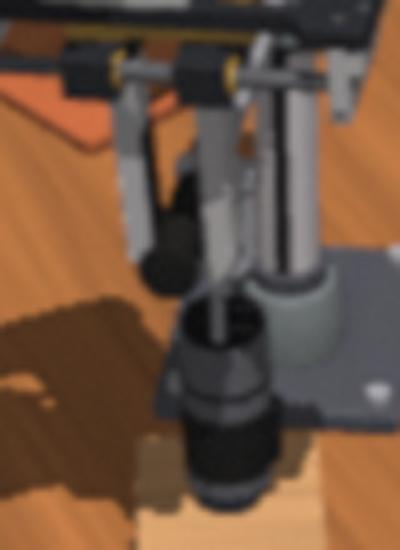

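View pics/g3.png

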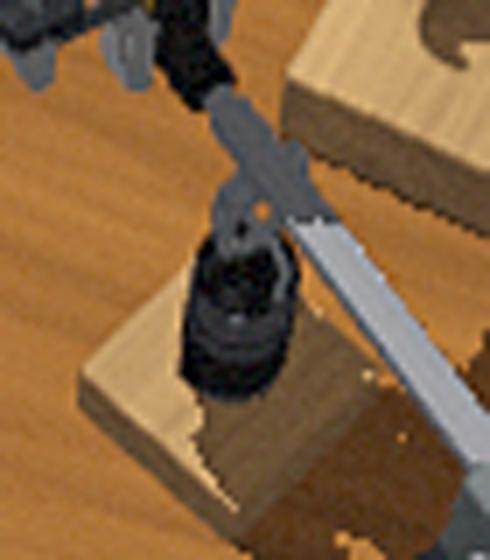

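>>> send_rows:
  increments:
    - [[0, -0.0005, 0.001], [0, 0, 0]]
    - [[0, -0.0005, 0.003], [0, 0, 0]]
    - [[0, -0.0005, 0.005], [0, 0, 0]]
    - [[0, -0.0005, 0.007], [0, 0, 0]]
    - [[0, -0.0005, 0.008], [0, 0, 0]]

```text
clock: 12.15
eef_pos: [0.5227, 0.0708, 0.2392]
ee_rot: [0.948, -0.317, 0.025, -0.003]
ft_force: [0.8, 3.2, 6.5]
finger_gap: 0.224
```

>>> send_rows:
  increments:
    - [[0, 0, 0.001], [0, 0, 0]]
    - [[0, 0, 0.002], [0, 0, 0]]
    - [[0, 0, 0.0035], [0, 0, 0]]
    - [[0, 0, 0.005], [0, 0, 0]]
    - [[0, 0, 0.005], [0, 0, 0]]

```text
clock: 12.65
eef_pos: [0.5226, 0.0708, 0.2446]
ee_rot: [0.948, -0.317, 0.026, -0.003]
ft_force: [-1.3, 1.0, 6.4]
finger_gap: 0.22
```

>>> send_rows:
  increments:
    - [[0, 0, 0.002], [0, 0, 0]]
    - [[0, 0, 0.004], [0, 0, 0]]
    - [[0, 0, 0.006], [0, 0, 0]]
    - [[0, 0, 0.008], [0, 0, 0]]
    - [[0, 0, 0.01], [0, 0, 0]]

```text
clock: 13.15
eef_pos: [0.5225, 0.0709, 0.2547]
ee_rot: [0.948, -0.317, 0.026, -0.003]
ft_force: [-0.9, 0.1, 4.5]
finger_gap: 0.225
```

```bash
python3 arc.py 1|head -2;  python3 - <<'E'
from h import *
for n in ["side","scene"]: grab(n,n+"15")
crop("side15",260,170,350,290,"g1",5)
crop("scene15",310,205,400,295,"g3",6)
E
```

```text
[0.52251538 0.07092315 0.25469466] [-0.91279161  0.10446604  4.53961145] [ 0.94808458 -0.31695605  0.02582121 -0.00278654]
r 0.22731779542634936 phi -125.49396504897841
```

View pics/g1.png

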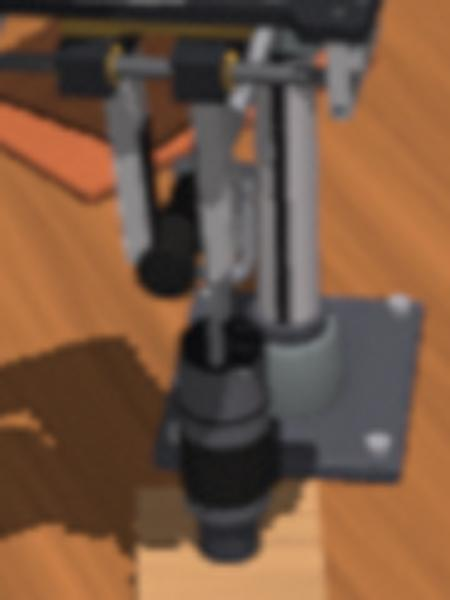

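View pics/g3.png

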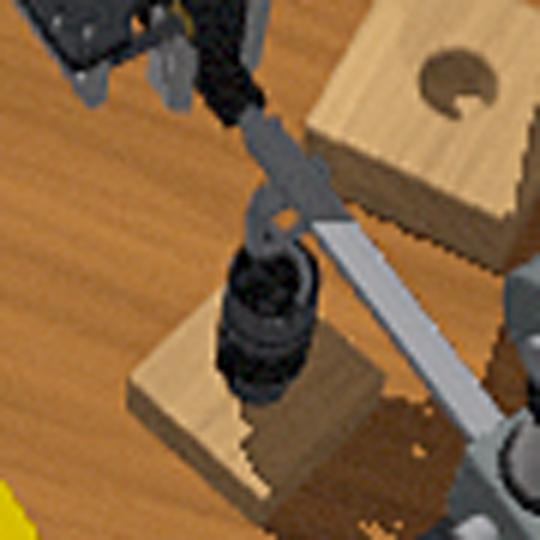

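>>> send_rows:
  increments:
    - [[0, 0, 0.002], [0, 0, 0]]
    - [[0, 0, 0.004], [0, 0, 0]]
    - [[0, 0, 0.006], [0, 0, 0]]
    - [[0, 0, 0.008], [0, 0, 0]]
    - [[0, 0, 0.01], [0, 0, 0]]

```text
clock: 13.75
eef_pos: [0.5225, 0.0709, 0.265]
ee_rot: [0.948, -0.317, 0.026, -0.003]
ft_force: [-0.3, 0.8, 3.8]
finger_gap: 0.223
```

>>> send_rows:
  increments:
    - [[0, 0, 0.002], [0, 0, 0]]
    - [[0, 0, 0.004], [0, 0, 0]]
    - [[0, 0, 0.006], [0, 0, 0]]
    - [[0, 0, 0.008], [0, 0, 0]]
    - [[0, 0, 0.01], [0, 0, 0]]

```text
clock: 14.25
eef_pos: [0.5225, 0.0709, 0.2751]
ee_rot: [0.948, -0.317, 0.026, -0.003]
ft_force: [0.1, 1.6, 2.3]
finger_gap: 0.225
```

>>> send_rows:
  increments:
    - [[0, 0, 0.002], [0, 0, 0]]
    - [[0, 0, 0.004], [0, 0, 0]]
    - [[0, 0, 0.006], [0, 0, 0]]
    - [[0, 0, 0.0075], [0, 0, 0]]
    - [[0, 0, 0.009], [0, 0, 0]]

```text
clock: 14.75
eef_pos: [0.5225, 0.071, 0.2841]
ee_rot: [0.948, -0.317, 0.026, -0.003]
ft_force: [1.0, 2.3, 0.6]
finger_gap: 0.219
```

>>> send_rows:
  increments:
    - [[0, 0, 0], [0, 0, 0]]
    - [[0, 0, 0], [0, 0, 0]]
    - [[0, 0, 0], [0, 0, 0]]
    - [[0, 0, 0], [0, 0, 0]]
    - [[0, 0, 0], [0, 0, 0]]

```text
clock: 15.25
eef_pos: [0.5225, 0.071, 0.284]
ee_rot: [0.948, -0.317, 0.026, -0.003]
ft_force: [-0.2, 1.3, 2.1]
finger_gap: 0.222
```

```bash
python3 - <<'E'
from h import *
from plant import arm
F=[]
for i in range(12):
    grab("side","side16");s=arm.read_state();F.append(s["ft_force"])
print(np.round(F,2).tolist(),s["eef_pos"])
crop("side16",260,160,350,290,"g1",4)
grab("scene","scene16");crop("scene16",300,185,400,295,"g3",5)
E
```

```text
[[1.17, 1.55, 1.01], [0.02, 1.25, 1.01], [0.49, 1.77, 1.48], [-0.42, 1.43, 1.53], [0.7, 1.03, 0.49], [0.16, 0.96, 1.28], [0.27, 1.34, 0.61], [-0.17, 0.88, 1.16], [0.32, 0.85, 1.49], [-0.43, 0.77, 0.75], [0.62, 1.06, 0.14], [0.3, 1.51, 1.48]] [0.52246859 0.07095553 0.28407081]
```

View pics/g1.png

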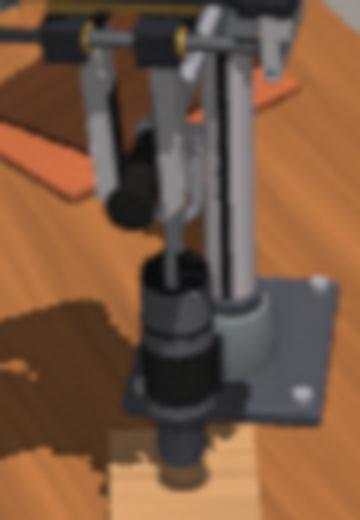

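View pics/g3.png

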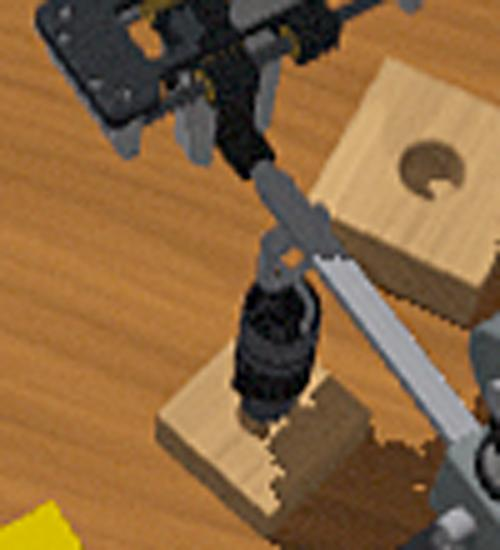

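>>> send_rows:
  increments:
    - [[0, 0, 0.002], [0, 0, 0]]
    - [[0, 0, 0.004], [0, 0, 0]]
    - [[0, 0, 0.006], [0, 0, 0]]
    - [[0, 0, 0.0075], [0, 0, 0]]
    - [[0, 0, 0.0075], [0, 0, 0]]

```text
clock: 16.4
eef_pos: [0.5225, 0.0709, 0.2918]
ee_rot: [0.948, -0.317, 0.026, -0.003]
ft_force: [-1.4, 0.5, 0.0]
finger_gap: 0.225
```

```bash
cat > favg.py <<'E'
from plant import arm
import numpy as np,sys
F=[]
for i in range(int(sys.argv[1])):
    arm.camera("side");F.append(arm.read_state()["ft_force"])
F=np.array(F);s=arm.read_state();print(F.mean(0),F.std(0)/len(F)**.5,[F[i::2].mean(0)[2].round(2) for i in(0,1)],s["eef_pos"],s["clock"],s["torque"])
E
python3 favg.py 40
```

```text
[0.29386172 1.18954388 0.13342093] [0.09149806 0.06601407 0.07429694] [np.float64(0.18), np.float64(0.09)] [0.52246863 0.07093196 0.29159064] 18.4 [0.28700768 0.26906308 0.14816673]
```

>>> send_rows:
  increments:
    - [[0, 0, 0.0008], [0, 0, 0]]
    - [[0, 0, 0.0015], [0, 0, 0]]
    - [[0, 0, 0.0015], [0, 0, 0]]
    - [[0, 0, 0.0015], [0, 0, 0]]
  squeeze: 10

```text
clock: 18.8
eef_pos: [0.5225, 0.0708, 0.2931]
ee_rot: [0.948, -0.317, 0.026, -0.003]
ft_force: [-0.3, -1.2, 0.9]
finger_gap: 0.227
```

```bash
python3 favg.py 60; python3 - <<'E'
from h import *
for n in ["side","scene","wrist"]: grab(n,n+"17")
crop("side17",260,150,350,290,"g1",5)
crop("scene17",300,185,400,295,"g3",5)
E
```

```text
[-1.85971327 -2.49413675  0.00700684] [0.09378944 0.12056588 0.064999  ] [np.float64(-0.1), np.float64(0.12)] [0.52247842 0.07089735 0.29313482] 21.8 [-0.59780798  0.59411171  0.02523699]
```

View pics/g1.png

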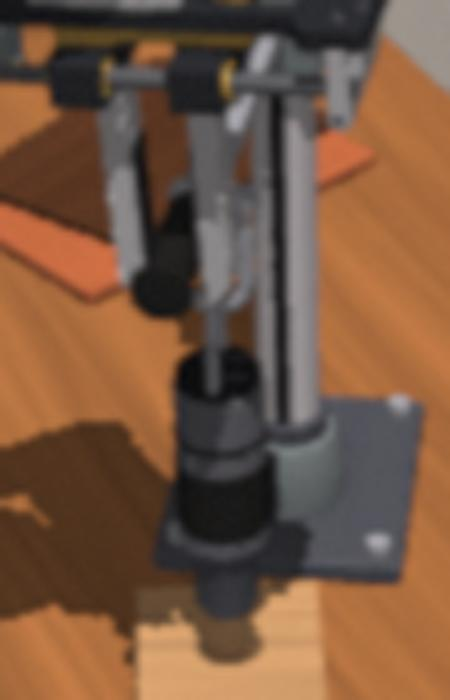

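View pics/g3.png

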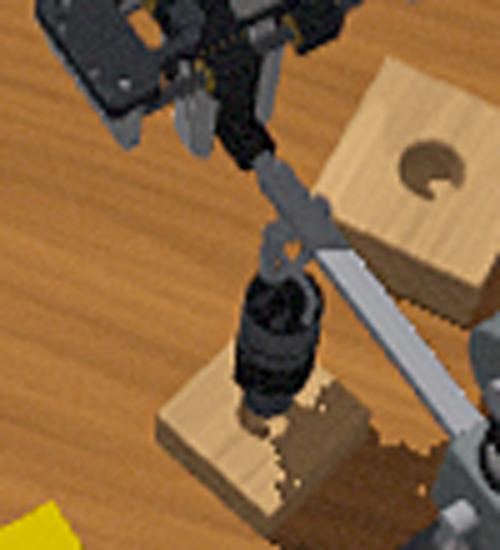

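View pics/wrist17.png

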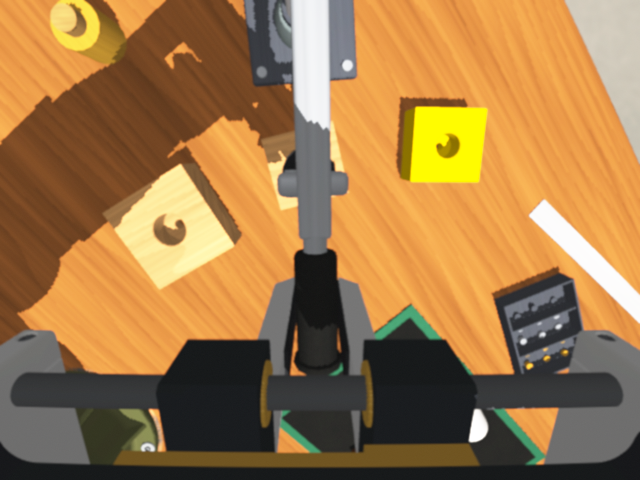

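>>> send_rows:
  increments:
    - [[0, 0, 0], [0, 0, 0]]
    - [[0, 0, 0], [0, 0, 0]]
    - [[0, 0, 0], [0, 0, 0]]
  squeeze: 3

```text
clock: 22.25
eef_pos: [0.5225, 0.071, 0.2931]
ee_rot: [0.948, -0.317, 0.026, -0.003]
ft_force: [-1.7, -2.1, -0.3]
finger_gap: 0.231
```

```bash
python3 favg.py 30
```

```text
[0.00065937 0.17173097 0.18463968] [0.1249101  0.17241589 0.08711713] [np.float64(0.31), np.float64(0.06)] [0.5224689  0.07096865 0.29310119] 23.75 [ 0.31436981 -0.11944357  0.09684814]
```

>>> send_rows:
  increments:
    - [[0, 0, 0], [0, 0, 0]]
    - [[0, 0, 0], [0, 0, 0]]
    - [[0, 0, 0], [0, 0, 0]]
    - [[0, 0, 0], [0, 0, 0]]
    - [[0, 0, 0], [0, 0, 0]]
  hand: 0.55

```text
clock: 24.25
eef_pos: [0.5225, 0.0709, 0.2931]
ee_rot: [0.948, -0.317, 0.026, -0.003]
ft_force: [-0.0, -0.0, 0.0]
finger_gap: 0.549
```

```bash
python3 - <<'E'
from h import *
from plant import arm
ims=[]
for i in range(12):
    c=grab("side","t");ims.append(cv2.imread("pics/t.png"))
    if i%1==0: cv2.imwrite(f"pics/m{i}.png",ims[-1])
t=cv2.cvtColor(ims[0],6).astype(np.float32)
for i in ims[1:]:
    g=cv2.cvtColor(i,6).astype(np.float32)
    a=t[220:290,285:320];b=g[220:290,285:320]
    print(np.round(cv2.phaseCorrelate(a,b,cv2.createHanningWindow((35,70),cv2.CV_32F))[0],2),end=" ")
print(arm.read_state()["finger_gap"],arm.read_state()["ft_force"])
crop("m11",240,120,360,290,"g1",4)
E
```

```text
[ 0.02 -0.07] [ 0.08 -0.04] [ 0.03 -0.06] [-0.08 -0.01] [0.01 0.01] [ 0.02 -0.01] [-0.16  0.08] [0.12 0.03] [0.01 0.08] [ 0.05 -0.07] [0.01 0.02] 0.5497198512284587 [ 0.16918493  0.16705653 -0.74236878]
```

View pics/g1.png

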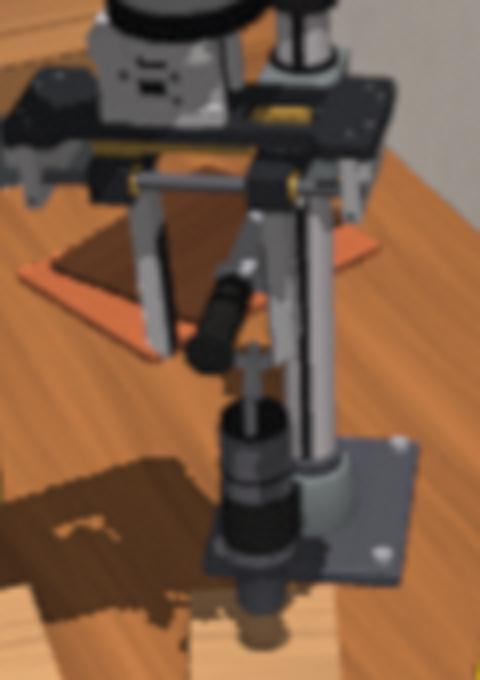

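>>> send_rows:
  increments:
    - [[0, 0, 0.01], [0, 0, 0]]
    - [[0, 0, 0.025], [0, 0, 0]]
    - [[0, 0, 0.045], [0, 0, 0]]
    - [[0, 0, 0.07], [0, 0, 0]]
    - [[0, 0, 0.1], [0, 0, 0]]

```text
clock: 25.35
eef_pos: [0.5222, 0.071, 0.3944]
ee_rot: [0.948, -0.317, 0.026, -0.003]
ft_force: [-0.1, -0.3, 0.5]
finger_gap: 0.551
```

>>> send_rows:
  increments:
    - [[-0.02, -0.02, 0.03], [0, 0, 0]]
    - [[-0.05, -0.04, 0.05], [0, 0, 0]]
    - [[-0.08, -0.06, 0.06], [0, 0, 0]]
    - [[-0.08, -0.06, 0.06], [0, 0, 0]]
    - [[-0.08, -0.06, 0.06], [0, 0, 0]]

```text
clock: 25.85
eef_pos: [0.4419, 0.0108, 0.4554]
ee_rot: [0.948, -0.317, 0.026, -0.003]
ft_force: [0.2, 0.0, -1.2]
finger_gap: 0.547
```

```bash
python3 - <<'E'
from h import *
from plant import arm
ims=[]
for i in range(24):
    grab("side","t");ims.append(cv2.imread("pics/t.png"))
cv2.imwrite("pics/z.png",ims[-1])
t=cv2.cvtColor(ims[0],6).astype(np.float32)
for i in ims[1:]:
    g=cv2.cvtColor(i,6).astype(np.float32)
    print(np.round(cv2.phaseCorrelate(t[220:290,285:320],g[220:290,285:320],cv2.createHanningWindow((35,70),cv2.CV_32F))[0],2),end=" ")
print(arm.read_state()["clock"],arm.read_state()["ft_force"])
crop("z",270,150,350,290,"g1",5)
grab("scene","scene18");crop("scene18",300,185,430,310,"g3",5)
w=grab("wrist","wrist18")
E
```

```text
[-0.01 -0.09] [ 0.08 -0.01] [ 0.02 -0.05] [ 0.02 -0.01] [ 0.02 -0.01] [ 0.1 -0. ] [ 0.06 -0.02] [ 0.15 -0.01] [ 0.06 -0.02] [-0.02  0.05] [0.04 0.06] [ 0.02 -0.09] [ 0.01 -0.04] [ 0.07 -0.05] [ 0.03 -0.01] [ 0.11 -0.12] [-0.04 -0.11] [ 0.1  -0.01] [0.05 0.01] [ 0.08 -0.05] [ 0.14 -0.07] [0.03 0.03] [0.01 0.04] 27.05 [-0.07193982  0.29689797  0.53675511]
```

View pics/g1.png

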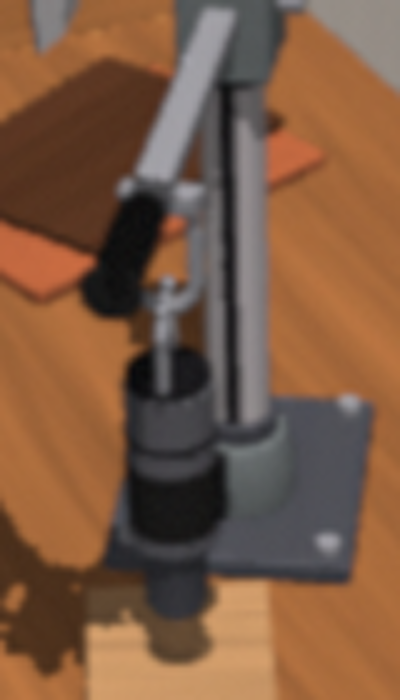

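View pics/g3.png

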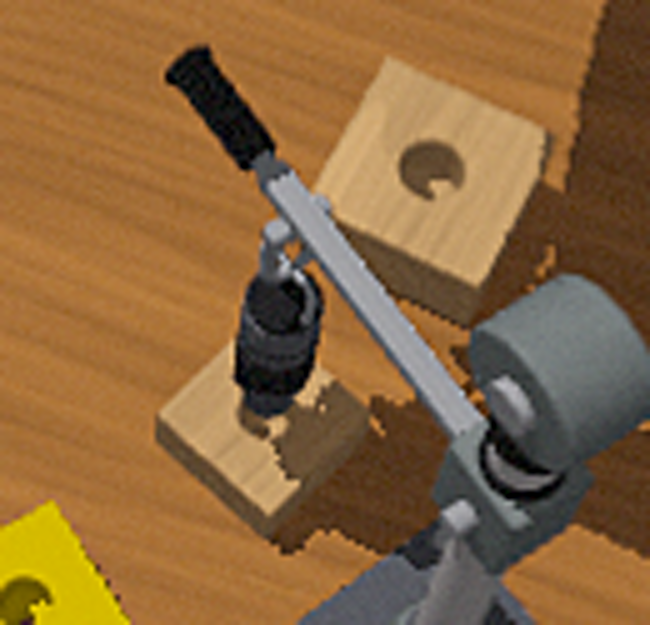

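View pics/wrist18.png

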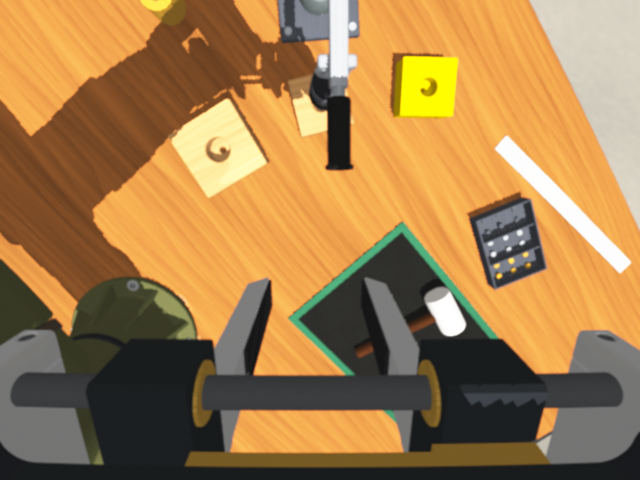

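```bash
python3 - <<'E'
from h import *
import ov
from shutil import copy
copy("pics/t.pkl","pics/z.pkl")
for ph in (-125.5,):
    ov.overlay("z","side",ph,.2931,(270,180,330,240),10,"h1",bail=(0,-.008))
    ov.overlay("scene18","scene",ph,.2931,(330,215,380,265),12,"h2",bail=(0,-.008))
E
```

```text
(no output)
```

View pics/h1.png

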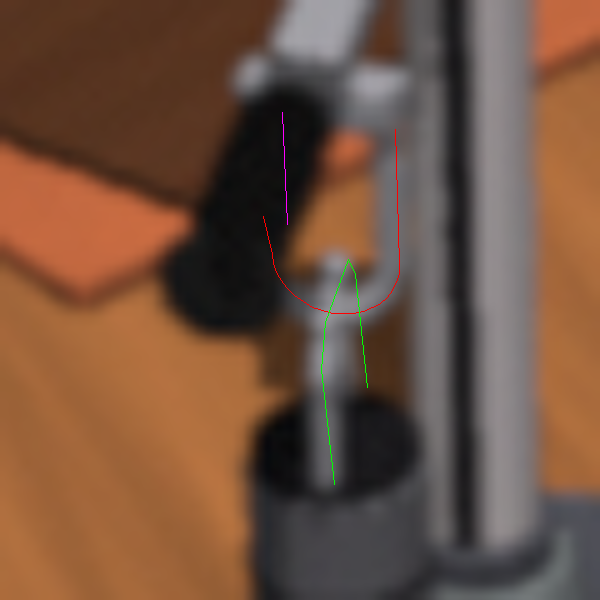

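View pics/h2.png

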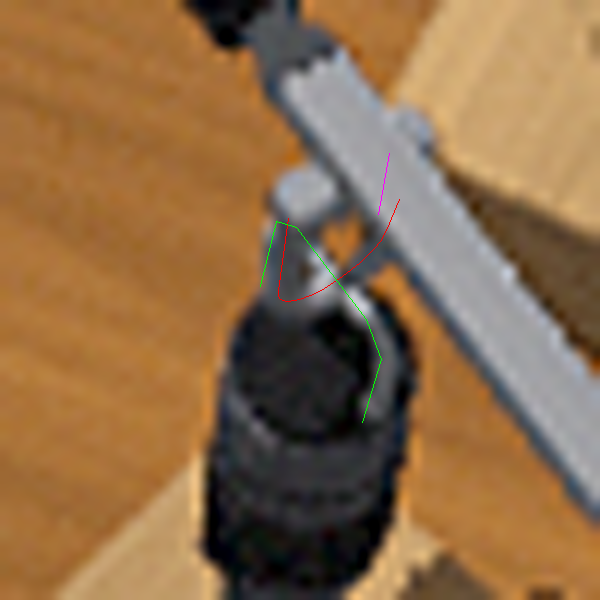

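```bash
python3 - <<'E'
from plant import arm
print(arm.sign_off())
E
```

```text
the job is handed in; nothing more can be done
None
```

I hung the driver on the snap hook and let go with the balancer carrying it. The job was handed in at about 27 s on the robot's clock. No verdict was reported.

**What I did**
- I gripped the hand grip and pulled the arm down to a lift of about 0.11 m.
- I swung the hook through the arch until the bail was past the gate. The driver leaned a few degrees in its block as the gate opened.
- I swung back so the driver stood upright, then eased the arm up. The driver's weight came out at about 8 N. At about 0.031 m lift the average vertical force on the tool was within about 0.2 N of zero, and there I released.

**Last checks**
- **After release:** over about 1.2 s of side pictures, with the gripper already withdrawn, the driver shifted no more than about 0.15 px.
- **Bail and bowl:** the projected hook and bail matched the side and scene pictures to about 1 to 2 px, which puts the wire in the middle of the bowl.
- **Height:** the bit tip works out at about 60 mm above the bench, clear of the block.
- **Bystanders:** the robot stayed away from the foil roll, mallet and tray. I did not re-measure their positions.

**Not confirmed**
- I could not see the gate directly. That it is shut is inferred from the wire lying deep in the bowl.
- During entry the vertical force rose about 3 N above the expected spring force, so the bowl may have touched the tilted driver's cap. It eased when I raised the arm slightly.

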